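# Pack the printing kit on its carrier

## Robot

A 7-joint arm with a two-finger parallel gripper is mounted at the origin on the work surface. World frame = base frame: x ahead of the robot, y to its left, z up, the work surface at z = 0. Lengths are in m, angles in rad, forces in N, time in s.
With the tool pointing down it reaches from about 0.4 to 0.875 m from the base axis. Payload 19.3 kg.
Tool frame: the origin (TCP) lies on the front face of the gripper's body, between the roots of the fingers; the fingertips stand 73 mm ahead of it and the grasp point (between the pads) lies 54 mm ahead of it (grip_point_offset is the distance from the TCP to the grasp point, in m); z points along the fingers, y is the line along which they close (so a half turn about z gives the same grasp; the last joint's range is limited). The gripper opens to 85 mm and grips with 20 to 120 N. Pads are 22 mm wide; open, the fingers measure 114 mm over their backs; the gripper's body (76 mm by 85 mm) begins 54 mm behind the grasp point. The pads swing forward as they close: fully open they stand 13 mm farther back than shut.
Start: joints at [-1.193, 0.521, -0.036, 1.599, 0.021, 1.021, -0.113], TCP at [0.271, 0.563, 0.304] pointing down, gripper open.
Joint ranges: [-2.91, 2.91], [-0.3, 2.13], [-1.5, 1.42], [0.17, 2.43], [-1.26, 4.41], [0.16, 1.93], [-2.52, 2.52]. Speed limits (rad/s): [1.89, 1.89, 2.39, 2.39, 3.01, 3.01, 3.01].

## Interface

Orientations are given as a rotation vector (axis times angle).
In Python, from workcell import * gives the robot as it stands.
- The arm moves only by the tool step_arm, never from a script. Its argument "moves" is a list of rows, each a list of 7 numbers: the closure, from -1 (fully open) to 1 (shut), then the shift along the world's x, y, z in mm, then the turn, a rotation vector about the world's x, y, z in degrees. A call has 1 to 12 rows; each row shifts and turns the commanded pose from where the row before left it; what a row does not reach is not made up. A row lasts 1/10 s, in which the tool goes at most 50 mm and 8.59 degrees, less where a joint would pass 70% of its speed; a pose out of reach is approached as far as the arm can. A call is refused whole if a number of a shift passes 50 or a number of a turn 8.59, either way. A call with a gripper value outside its range is refused whole. The fingers move at their own pace and stop on an object; the grip force is fixed at half the most. Time passes only in rows, so rows that do not move let the fingers close. It gives the time, the measured TCP pose, the force, the opening and the grip force at its end, in the units of the state.
- sense(): the state, without advancing time (a new reading comes with each control period).
- grab_frame(name): name is "side" or "top"; returns the picture (400x640x3 uint8, red, green, blue); there is no depth.
- get_calibration(name): a dict with "fx", "fy", "cx", "cy" (pixels), "world_from_camera" (4x4, takes a point from camera to world coordinates). Camera axes: x right, y down, z forward; pixel columns grow to the right and rows downward; lengths in m; the calibration is good to about 2 mm. A picture is of the moment at which its call begins. get_calibration takes no time and is no camera call.
- hand_in(): hands the job in; it is judged then, once.
The state is a dict: "time": time; "qpos": joint angles; "dq": joint speeds; "effort": joint torques, N m; "tool_pos": TCP position; "orientation": TCP orientation; "wrist_force": force on the tool from outside, world axes, zero at the start; "ft_torque": the same for the moment, N m; "grip_width": opening from 0.0 (shut) to 1.0 (fully open); "grip_force": force on a finger pad.
Only numpy, scipy, OpenCV 4.12 (cv2) and the standard library are available. Lean on these libraries where they do the work, as an engineer would, in place of code of your own. Each camera call takes 0.05 s, during which the arm holds its last target. There are 200 camera calls.

## Task

Pack the kit on its carrier for transport. First slide the carrier's upright stop fully open, away from the round steel plate. Then, leaving it open, stack every round wooden panel in one flat, centred pile on the plate, the large ones at the bottom, then the medium ones, the small one on top, and line up the square printing blocks in the row of marks on the carrier, one centred flat on each mark and square to the row (if there are fewer blocks than marks, any marks will do); last, slide the stop all the way in to its end stop beside the pile, and leave everything else on the table where it is.

Things in the scene. Friction and masses are not known exactly. Their poses are not given: they have to be found in the camera images.
- large_a: large round painting panel: a plain wooden disc 60 mm across and 18 mm thick, both faces alike, lying flat on the table; origin at its middle (9 mm above its underside), z along its axis. There are up to two large (60 mm), two medium (50 mm) and one small (40 mm); some may be absent
- large_b: large round painting panel: a plain wooden disc 60 mm across and 18 mm thick, both faces alike, lying flat on the table; origin at its middle (9 mm above its underside), z along its axis. There are up to two large (60 mm), two medium (50 mm) and one small (40 mm); some may be absent
- medium_a: medium round painting panel: a plain wooden disc 50 mm across and 18 mm thick, both faces alike, lying flat on the table; origin at its middle (9 mm above its underside), z along its axis. There are up to two large (60 mm), two medium (50 mm) and one small (40 mm); some may be absent
- medium_b: medium round painting panel: a plain wooden disc 50 mm across and 18 mm thick, both faces alike, lying flat on the table; origin at its middle (9 mm above its underside), z along its axis. There are up to two large (60 mm), two medium (50 mm) and one small (40 mm); some may be absent
- small_a: small round painting panel: a plain wooden disc 40 mm across and 18 mm thick, both faces alike, lying flat on the table; origin at its middle (9 mm above its underside), z along its axis. There are up to two large (60 mm), two medium (50 mm) and one small (40 mm); some may be absent
- block_a: small square printing block of plain wood, 32 x 32 mm and 20 mm thick, all blocks alike, lying flat on the table; origin at its middle (10 mm above its underside), x and y along its sides, z along its thickness. May be absent
- block_b: small square printing block of plain wood, 32 x 32 mm and 20 mm thick, all blocks alike, lying flat on the table; origin at its middle (10 mm above its underside), x and y along its sides, z along its thickness. May be absent
- block_c: small square printing block of plain wood, 32 x 32 mm and 20 mm thick, all blocks alike, lying flat on the table; origin at its middle (10 mm above its underside), x and y along its sides, z along its thickness. May be absent
- carrier: the carrier: a dark wooden board 170 x 280 mm, 12 mm thick, fixed to the table, with a round steel plate near one end the track of a sliding stop along the rest, and a row of three square cork-coloured marks along one long edge. Origin on the table under the middle of the round plate; z up, y along the track, away from the plate (the board spans y -55 to +225 mm, x -60 to +110 mm)
- plate (a point): centre of the top face of the carrier's round steel plate (76 mm across, 4 mm proud of the board, top face 16 mm above the table), same axes as the carrier
- stop (a joint): travel of the carrier's sliding stop along its track: 0 = fully open (upright face 121 mm from the plate's centre), 0.08 = fully home at its end stop beside the plate (face 41 mm from the plate's centre); moves towards the carrier's -y as it grows; sliding friction about 2.5 N; it stays where it is left
- knob (a point): centre of the top face of the black round grip knob on the sliding stop: 24 mm diameter, 46 mm tall, top 71 mm above the table. It rides on a 36 mm wide aluminium slide (top 25 mm above the table), 50 mm behind the stop's upright face (upright 50 x 8 mm, top 74 mm above the table); axes as the carrier
- jar: bystander, to be left alone: small closed paint jar, 42 mm across, 50 mm high
- tube: bystander, to be left alone: paint tube lying flat, about 80 x 28 x 16 mm
- eraser: bystander, to be left alone: white eraser, 48 x 22 x 14 mm
- tube_far: bystander, to be left alone: longer paint tube lying beyond the carrier, about 105 x 28 x 16 mm
- mark0 (a point): centre of a square mark (38 mm, flush with the board's top, 12 mm above the table) for a printing block, at x 85, y 50 mm of the carrier; the three marks make a straight row along the carrier's y, 50 mm apart; axes as the carrier
- mark1 (a point): centre of a square mark (38 mm, flush with the board's top, 12 mm above the table) for a printing block, at x 85, y 100 mm of the carrier; the three marks make a straight row along the carrier's y, 50 mm apart; axes as the carrier
- mark2 (a point): centre of a square mark (38 mm, flush with the board's top, 12 mm above the table) for a printing block, at x 85, y 150 mm of the carrier; the three marks make a straight row along the carrier's y, 50 mm apart; axes as the carrier

How it is judged:
By the outcome, as a careful person would: the job done as asked, in the order asked, and still so for the second after the job is handed in, with the robot touching nothing.
Of large_a, large_b, medium_a, medium_b, small_a only 4 to 5 are there at a start; the rules pass over those that are not, and their reading is None.
Of block_a, block_b, block_c only 2 to 3 are there at a start; the rules pass over those that are not, and their reading is None.
At some moment in a run one of large_a, large_b, medium_a, medium_b, small_a, block_a, block_b, block_c may be knocked a few centimetres aside while the robot is not near it.
Once in a run the grip may slacken for a moment while it holds something.
It also fails if it takes over 210 s, if anything falls off the work surface, if the arm or the gripper's body presses on something with over 40 N, if the wrist force passes 120 N, or if a joint passes its speed limit or range.

## Working session

There is one attempt and no reset: what is moved stays moved. The work goes in short steps, Python scripts to look and compute and a tool call to move; the robot and the scene stay as the last step left them, time stands still between calls to the robot, and variables do not carry over. Pictures are saved under pics/ and viewed, at most 14 in all, crops included, and the job is handed in when it is done.

Besides the shell and the picture viewer there is one more tool, called after "Call:" as a command line: name --pt "numbers of a row" for each row, then --argument value for the rest. step_arm: Moves the arm, as the interface text tells. Its arguments: {"type":"object","properties":{"moves":{"type":"array"}},"required":["moves"]}

```bash
mkdir -p pics; ls; python3 - <<'E'
from workcell import *
import cv2
for n in ("top","side"):
    im=grab_frame(n); cv2.imwrite(f"pics/{n}0.png",im[:,:,::-1]); c=get_calibration(n); print(n,c)
print(sense())
E
```

```text
pics
top {'fx': 441.5972516752002, 'fy': 441.5972516752002, 'cx': 318.20411818931444, 'cy': 189.169805846679, 'world_from_camera': array([[ 0.01861791, -0.99251163,  0.12072296,  0.40176625],
       [-0.99981813, -0.01898056, -0.00185468, -0.04732675],
       [ 0.00413218, -0.12066648, -0.9926845 ,  1.32624194],
       [ 0.        ,  0.        ,  0.        ,  1.        ]])}
side {'fx': 450.1748670427673, 'fy': 450.1748670427673, 'cx': 311.688557888457, 'cy': 206.9173653370269, 'world_from_camera': array([[ 0.85508889, -0.39036828,  0.3412266 ,  0.22214438],
       [-0.51840676, -0.65487814,  0.54989914, -0.60610364],
       [ 0.00879866, -0.64710682, -0.76234857,  0.86527096],
       [ 0.        ,  0.        ,  0.        ,  1.        ]])}
{'time': 0.1, 'qpos': array([-1.19319704,  0.52194287, -0.03634341,  1.59993559,  0.02119159,
        1.02105728, -0.11283237]), 'dq': array([ 0.0002    , -0.00075538,  0.00069668, -0.00156034,  0.00074989,
        0.00091795, -0.00158082]), 'effort': array([ 3.04663015e-03, -9.28493500e+01,  1.98375754e+00, -3.70525360e+01,
        1.81355677e-02,  5.37236076e-03,  1.33050912e-05]), 'tool_pos': array([0.2705373 , 0.56317804, 0.30339576]), 'orientation': array([-6.97554973e-01, -3.06300322e+00,  1.48354775e-03]), 'wrist_force': array([-0.52727167,  0.94609062,  1.1572084 ]), 'ft_torque': array([ 0.04409979, -0.02800447,  0.00947925]), 'grip_force': 0.0, 'grip_width': 0.9999720668016071}
```

View pics/top0.png

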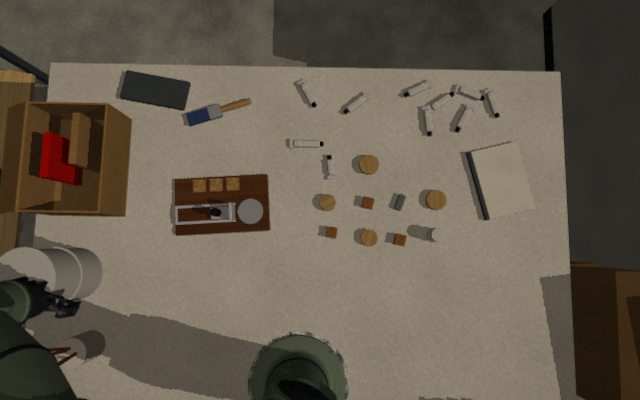

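View pics/side0.png

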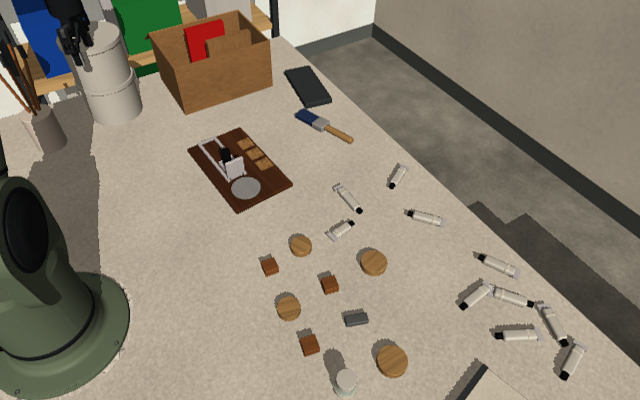

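```bash
cat > h.py <<'E'
from workcell import *
import cv2, numpy as np
def cast(n,uv,z):
    c=get_calibration(n); T=c["world_from_camera"]; uv=np.atleast_2d(uv).astype(float)
    d=np.c_[(uv[:,0]-c["cx"])/c["fx"],(uv[:,1]-c["cy"])/c["fy"],np.ones(len(uv))]@T[:3,:3].T
    return T[:3,3]+d*((z-T[2,3])/d[:,2])[:,None]
def proj(n,p):
    c=get_calibration(n); T=c["world_from_camera"]; q=(np.atleast_2d(p)-T[:3,3])@T[:3,:3]
    return np.c_[q[:,0]/q[:,2]*c["fx"]+c["cx"],q[:,1]/q[:,2]*c["fy"]+c["cy"]]
def wood(im):  # saturated orange/brown
    h=cv2.cvtColor(im,cv2.COLOR_RGB2HSV)
    return cv2.inRange(h,(0,90,40),(22,255,255))
def objs(n,im,amin=60,z=.0095):
    out=[]
    for c in cv2.findContours(wood(im),cv2.RETR_EXTERNAL,cv2.CHAIN_APPROX_NONE)[0]:
        a=cv2.contourArea(c)
        if a<amin: continue
        M=cv2.moments(c); uv=(M["m10"]/M["m00"],M["m01"]/M["m00"])
        w=cast(n,uv,z)[0]
        P=cast(n,c[:,0],z)[:,:2].astype(np.float32)*1000
        A=cv2.contourArea(P)
        col=im[int(uv[1])-2:int(uv[1])+3,int(uv[0])-2:int(uv[0])+3].reshape(-1,3).mean(0)
        r=cv2.minAreaRect(P)
        out.append((w,A,r,col,uv))
    return out
E
python3 - <<'E'
from h import *
for n in("top","side"):
    im=cv2.imread(f"pics/{n}0.png")[:,:,::-1].copy()
    print(n)
    for w,A,r,col,uv in objs(n,im):
        if .2<w[0]<1 and -.6<w[1]<.5: print(np.round(w[:2]*1000,1),int(A),"d",round((4*A/np.pi)**.5,1),np.round(r[1],0),round(r[2]),col.astype(int),np.round(uv,1))
im=cv2.imread("pics/top0.png"); cv2.imwrite("pics/c1.png",cv2.resize(im[120:260,160:460],None,fx=2.66,fy=2.66,interpolation=cv2.INTER_CUBIC))
im=cv2.imread("pics/side0.png"); cv2.imwrite("pics/c2.png",cv2.resize(im[110:230,170:330],None,fx=5,fy=5,interpolation=cv2.INTER_CUBIC))
E
```

```text
top
[ 416.4 -293.6] 909 d 34.0 [34. 32.] 77 [90 54 21] [399.5 239.4]
[ 420.5 -201.8] 1775 d 47.6 [44. 50.] 1 [118  88  48] [368.5 237.5]
[434.6 -90.5] 855 d 33.0 [30. 33.] 1 [90 54 21] [331.1 232. ]
[477.2 329.8] 2283 d 53.9 [36. 96.] 1 [54 29 11] [190.3 215. ]
[ 525.1 -198.3] 891 d 33.7 [33. 32.] 79 [90 54 22] [367.6 202.3]
[523.2 -76.6] 1780 d 47.6 [48. 48.] 1 [119  89  47] [326.9 202.2]
[ 537.2 -402.6] 2712 d 58.8 [57. 60.] 1 [115  86  47] [435.7 199.6]
[519.5 222.4] 34101 d 208.4 [169. 278.] 4 [56 38 25] [227.  201.5]
[ 641.5 -200.6] 2630 d 57.9 [55. 58.] 1 [114  85  46] [368.5 164. ]
[818.1 209.3] 1512 d 43.9 [20. 96.] 18 [103  78  43] [235.5 104.8]
side
[ 535.3 -402.5] 2961 d 61.4 [63. 61.] 59 [143 106  62] [391.6 361. ]
[ 415.9 -292.5] 1144 d 38.2 [38. 33.] 78 [104  61  30] [309.4 344.7]
[ 419.2 -201.5] 2139 d 52.2 [56. 48.] 60 [148 110  64] [288.4 308.2]
[ 524.1 -197.8] 1218 d 39.4 [42. 35.] 77 [108  63  31] [329.6 284.3]
[433.4 -89.9] 1268 d 40.2 [43. 33.] 84 [107  63  31] [269.5 266.4]
[ 639.2 -201.1] 3126 d 63.1 [69. 58.] 53 [143 106  62] [373.2 262.5]
[521.4 -77.3] 2243 d 53.4 [57. 49.] 59 [145 107  63] [300.6 245.9]
[476.5 330.5] 2117 d 51.9 [37. 92.] 4 [59 32 17] [212.8 149.9]
[513.5 205.8] 35153 d 211.6 [170. 285.] 4 [133 121 114] [244.3 172.5]
[816.5 208.5] 2068 d 51.3 [ 25. 101.] 21 [146 109  64] [338.8 133.8]
```

View pics/c1.png

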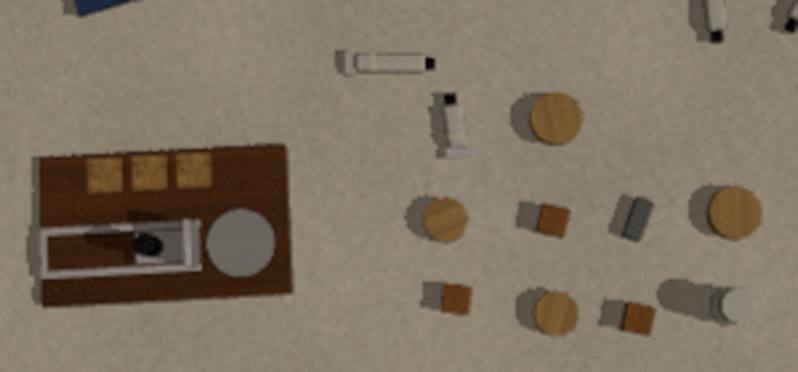

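View pics/c2.png

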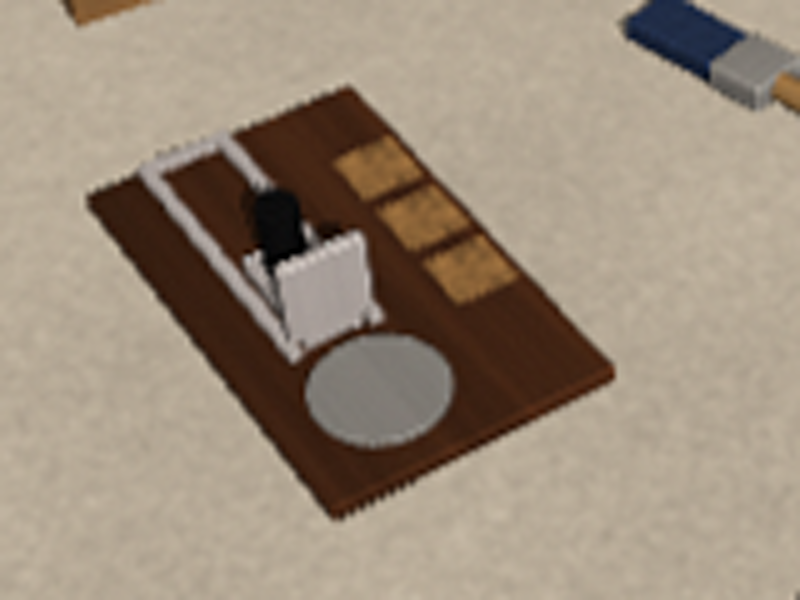

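```bash
cat > car.py <<'E'
from h import *
def carrier(n,im):
    h=cv2.cvtColor(im,cv2.COLOR_RGB2HSV)
    c=max([o for o in cv2.findContours(wood(im),cv2.RETR_EXTERNAL,cv2.CHAIN_APPROX_NONE)[0] if np.linalg.norm(cast(n,o[:,0].mean(0),.012)[0,:2]-[.52,.21])<.05],key=cv2.contourArea)
    r=cv2.minAreaRect(cast(n,c[:,0],.012)[:,:2].astype(np.float32)*1000)
    m=np.zeros(im.shape[:2],np.uint8); cv2.drawContours(m,[c],-1,255,-1); m=cv2.erode(m,np.ones((3,3)))
    out={"rect":r}
    g=cv2.bitwise_and(m,cv2.inRange(h,(0,0,60),(180,60,255)))
    g=cv2.morphologyEx(g,cv2.MORPH_OPEN,np.ones((5,5)))
    best=max(cv2.findContours(g,cv2.RETR_EXTERNAL,cv2.CHAIN_APPROX_NONE)[0],key=cv2.contourArea)
    out["plate"]=cv2.minEnclosingCircle(cast(n,best[:,0],.016)[:,:2].astype(np.float32)*1000); M=cv2.moments(best)
    out["pc"]=cast(n,(M["m10"]/M["m00"],M["m01"]/M["m00"]),.016)[0]*1000
    y=cv2.bitwise_and(m,cv2.inRange(h,(10,90,85),(30,255,255)))
    out["marks"]=[]
    for k in cv2.findContours(y,cv2.RETR_EXTERNAL,cv2.CHAIN_APPROX_NONE)[0]:
        if cv2.contourArea(k)>50:
            M=cv2.moments(k); out["marks"].append((np.round(cast(n,(M["m10"]/M["m00"],M["m01"]/M["m00"]),.012)[0,:2]*1000,1),cv2.contourArea(k)))
    b=cv2.bitwise_and(m,cv2.inRange(h,(0,0,0),(180,255,28)))
    out["black"]=[(cv2.minAreaRect(k)) for k in cv2.findContours(b,cv2.RETR_EXTERNAL,cv2.CHAIN_APPROX_NONE)[0] if cv2.contourArea(k)>15]
    return out
if __name__=="__main__":
    for n in("top","side"):
        im=cv2.imread(f"pics/{n}0.png")[:,:,::-1].copy()
        for k,v in carrier(n,im).items(): print(n,k,v)
E
python3 car.py
```

```text
top rect ((511.37945556640625, 237.323486328125), (168.41360473632812, 277.61151123046875), 4.245336532592773)
top plate ((492.75445556640625, 151.82525634765625), 38.28096008300781)
top pc [492.14864455 151.80151326  16.        ]
top marks [(array([567. , 307.8]), 142.5), (array([570.5, 257.1]), 137.5), (array([574.2, 208.1]), 130.0)]
top black []
side rect ((508.4477233886719, 232.6690216064453), (169.4171905517578, 284.08392333984375), 4.2568511962890625)
side plate ((491.203125, 149.46847534179688), 39.066532135009766)
side pc [489.92928601 149.34143722  16.        ]
side marks [(array([571.8, 207.2]), 129.0), (array([568.2, 257.1]), 122.5), (array([564.4, 307.1]), 112.0)]
side black []
```

```bash
cat >> h.py <<'E'
TH=np.radians(4.2); EX=np.array([np.cos(TH),np.sin(TH)]); EY=np.array([-np.sin(TH),np.cos(TH)]); PC=np.array([491.5,151.0])
def cw(x,y): return PC+x*EX+y*EY
def wc(p): d=np.asarray(p)-PC; return np.array([d@EX,d@EY])
E
python3 - <<'E'
from h import *
im=cv2.imread("pics/top0.png")[:,:,::-1].copy()
h=cv2.cvtColor(im,cv2.COLOR_RGB2HSV)
print(h[205:218,205:236,2])
print("knob top?",wc(cast("top",(213.9,211.5),.071)[0,:2]*1000))
im=cv2.imread("pics/side0.png")[:,:,::-1].copy()
print("knob side",wc(cast("side",(170+277/5,110+195/5),.071)[0,:2]*1000))
for y in(50,100,150,171): print(cw(85 if y<171 else 0,y))
E
```

```text
[[138 136 136 137 126  87  87  87  89  86  83  86  83  82  80  81  77  80
   76  76  79  78  71  85 129 130 118 103 103  99  73]
 [116 114 114 114 104  74  78  79  77  77  72  72  72  74  72  73  70  66
   63  63  63  65  61  85 128 133 122 102 102  89  55]
 [ 51  46  45  42  37  48  66  54  46  49  54  60  70  82  84  84  80  83
   83  84  85  83  82  98 127 134 127 102 103  95  64]
 [ 34  34  36  35  34  57  77  31  23  11  24  34  58  70  76  81  82  81
   82  83  81  83  84  96 127 135 125 105 105  96  66]
 [ 37  38  37  39  37  40  43  13  10  18  16  13  12  24  51  78  83  84
   83  82  84  85  84  95 124 134 127 104 104  95  67]
 [ 38  35  38  38  31  24   7  13   7   6  14  16  15   6  19  50  76  85
   82  84  86  84  84  95 123 134 127 104 102  95  75]
 [ 31  34  34  37  30  18  12  16  12  16  21  17  14  11   7  23  61  84
   83  82  86  86  85  98 124 135 129 103 101  93  73]
 [ 35  36  38  35  34  16  13  12  17  17  14  15  16   5  10  21  54  83
   83  83  85  82  83  98 128 139 134 102 102  94  70]
 [ 38  36  34  33  33  21  13  14  11  16  13  18  17   7   7  19  58  84
   82  83  83  82  83  96 126 143 141 103 102  98  72]
 [ 49  39  33  34  35  35  22  18  13  18  15  17   5  11  14  40  76  84
   83  83  83  86  84  94 119 141 142 104 103  97  75]
 [ 57  52  34  34  38  46  68  65  37  33  18   6   5  13  35  64  83  84
   82  83  83  83  81  90 113 143 140 102 103  97  75]
 [ 59  51  37  37  36  55 102 118  91  86  77  71  63  71  65  82  83  82
   85  83  84  85  84  91 114 141 138 102 103  95  73]
 [ 58  52  38  36  38  56 100 129 129 127 128 124 116 122 102 101  97  86
   84  83  85  81  81  85 111 140 138 104 101  94  71]]
knob top? [ 0.25356379 94.87725048]
knob side [ 3.36446932 98.71612606]
[572.60982071 207.09097062]
[568.94791085 256.95669448]
[565.28600099 306.82241834]
[478.97626829 321.54077561]
```

Call:
step_arm --pt "-1 15 -40 0 0 0 -6" --pt "-1 24 -35 0 0 0 -6" --pt "-1 24 -35 0 0 0 -6" --pt "-1 24 -35 0 0 0 -6" --pt "-1 24 -35 0 0 0 -6" --pt "-1 24 -35 -20 0 0 -6" --pt "-1 24 -35 -20 0 0 -6" --pt "-1 24 -35 -20 0 0 -6" --pt "-1 24 -30 -30 0 0 -6" --pt "-1 7 -2 -20 0 0 -6" --pt "-1 0 0 0 0 0 0"

```text
time: 1.2
tool_pos: [0.4845, 0.2449, 0.1916]
orientation: [-2.14, -2.299, 0.006]
wrist_force: [-0.6, 0.2, 0.6]
grip_width: 1.003
grip_force: 0.0
```

```bash
cat > st.py <<'E'
from h import *
import sys
from scipy.spatial.transform import Rotation as R
def st(tx=None,ty=None,tz=None,ta=None):
    s=sense(); p=s["tool_pos"]*1000; M=R.from_rotvec(s["orientation"]).as_matrix()
    a=np.degrees(np.arctan2(M[1,1],M[0,1])); tilt=np.degrees(np.arccos(-M[2,2]))
    print("t",round(s["time"],2),"p",np.round(p,1),"close axis",round(a,1),"tilt",round(tilt,2),"zax",np.round(M[:,2],3),"F",np.round(s["wrist_force"],1),"grip",round(s["grip_width"]*85,1),round(s["grip_force"],1),"q7",round(s["qpos"][6],2))
    if tx is not None: print("d",np.round(np.array([tx,ty,tz])-p,1),"turn",round((ta-a+90)%180-90,1))
if __name__=="__main__": st(*map(float,sys.argv[1:]))
E
python3 st.py 484.5 246.7 108 4.2
```

```text
t 1.2 p [484.5 244.9 191.6] close axis 4.1 tilt 0.24 zax [-0.003 -0.003 -1.   ] F [-0.6  0.2  0.6] grip 85.2 0.0 q7 -0.32
d [  0.    1.8 -83.6] turn 0.1
```

Call:
step_arm --pt "-1 0 2 -40 0 0 0" --pt "-1 0 0 -40 0 0 0" --pt "-1 0 0 -4 0 0 0" --pt "0.2 0 0 0 0 0 0" --pt "1 0 0 0 0 0 0" --pt "1 0 0 0 0 0 0" --pt "1 0 0 0 0 0 0" --pt "1 0 0 0 0 0 0" --pt "1 0 0 0 0 0 0" --pt "1 0 0 0 0 0 0"

```text
time: 2.2
tool_pos: [0.4849, 0.2487, 0.1111]
orientation: [-2.135, -2.304, -0.002]
wrist_force: [-3.6, -0.8, 16.9]
grip_width: 0.272
grip_force: 57.9
```

```bash
python3 st.py 478.9 321.5 108 4.2
```

```text
t 2.2 p [484.9 248.7 111.1] close axis 4.4 tilt 0.08 zax [ 0.001  0.001 -1.   ] F [-3.6 -0.8 16.9] grip 23.1 57.9 q7 -0.28
d [-6.  72.8 -3.1] turn -0.2
```

Call:
step_arm --pt "1 0 0 1 0 0 0" --pt "1 -0.4 5 0 0 0 0" --pt "1 -1 13 0 0 0 0" --pt "1 -1 13 0 0 0 0" --pt "1 -1 13 0 0 0 0" --pt "1 -1 13 0 0 0 0" --pt "1 -0.6 8 0 0 0 0" --pt "1 -0.4 5 0 0 0 0" --pt "1 -0.2 3 0 0 0 0" --pt "1 0 0 0 0 0 0" --pt "1 0 0 0 0 0 0"

```text
time: 3.3
tool_pos: [0.4793, 0.3231, 0.1113]
orientation: [-2.134, -2.305, -0.003]
wrist_force: [3.7, 3.7, 6.1]
grip_width: 0.265
grip_force: 61.4
```

```bash
python3 st.py 478.9 321.5 108 4.2
```

```text
t 3.3 p [479.3 323.1 111.3] close axis 4.4 tilt 0.12 zax [ 0.001  0.002 -1.   ] F [3.7 3.7 6.1] grip 22.5 61.4 q7 -0.39
d [-0.4 -1.6 -3.3] turn -0.2
```

Call:
step_arm --pt "1 -0.2 2 0 0 0 0" --pt "1 -0.2 2 0 0 0 0" --pt "1 -0.1 2 0 0 0 0" --pt "1 0 2 0 0 0 0" --pt "1 0 0 0 0 0 0"

```text
time: 3.8
tool_pos: [0.4794, 0.325, 0.111]
orientation: [2.137, 2.298, -0.008]
wrist_force: [2.2, -28.2, 19.6]
grip_width: 0.264
grip_force: 63.2
```

Call:
step_arm --pt "1 0 -4 0 0 0 0" --pt "0.6 0 0 0 0 0 0" --pt "-1 0 0 0 0 0 0" --pt "-1 0 0 0 0 0 0" --pt "-1 0 0 0 0 0 0" --pt "-1 0 0 0 0 0 0" --pt "-1 0 0 40 0 0 0" --pt "-1 0 0 50 0 0 0" --pt "-1 0 -40 20 0 0 0" --pt "-1 0 -50 0 0 0 0" --pt "-1 0 -50 0 0 0 0" --pt "-1 0 -50 0 0 0 0"

```text
time: 5.0
tool_pos: [0.4781, 0.1339, 0.2212]
orientation: [2.135, 2.305, 0.001]
wrist_force: [1.8, -0.7, -0.7]
grip_width: 0.999
grip_force: 0.0
```

Call:
step_arm --pt "-1 0 -50 0 0 0 0" --pt "-1 0 -50 0 0 0 0" --pt "-1 0 0 0 0 0 0"

```text
time: 5.3
tool_pos: [0.4781, 0.0291, 0.2213]
orientation: [2.144, 2.294, -0.002]
wrist_force: [0.3, 1.8, -0.1]
grip_width: 1.0
grip_force: 0.0
```

```bash
cat > look.py <<'E'
import sys
from h import *
for n in("top","side"):
    im=grab_frame(n); cv2.imwrite(f"pics/{n}{sys.argv[1]}.png",im[:,:,::-1]); print(n)
    for w,A,r,col,uv in objs(n,im):
        if .38<w[0]<.75 and -.5<w[1]<.12: print(np.round(w[:2]*1000,1),"d",round((4*A/np.pi)**.5,1),np.round(r[1],0),round(r[2]),col.astype(int))
E
python3 look.py 1; python3 st.py; python3 - <<'E'
import cv2,numpy as np
im=cv2.imread("pics/top1.png"); im2=cv2.imread("pics/side1.png")
a=cv2.resize(im[165:245,165:285],(780,520),interpolation=cv2.INTER_CUBIC);cv2.imwrite("pics/c3.png",a)
E
```

```text
top
[ 416.4 -293.6] d 34.0 [34. 32.] 77 [100  60  24]
[ 420.6 -201.9] d 47.4 [44. 50.] 1 [129  97  53]
[434.6 -90.5] d 33.0 [30. 33.] 1 [99 59 23]
[ 525.  -198.3] d 33.6 [33. 32.] 76 [99 60 23]
[523.2 -76.6] d 47.6 [48. 48.] 1 [131  98  54]
[ 537.2 -402.5] d 58.7 [57. 60.] 1 [126  94  52]
[ 641.5 -200.6] d 57.9 [55. 58.] 1 [125  94  52]
side
[ 535.3 -402.5] d 61.4 [64. 60.] 22 [151 112  66]
[ 415.9 -292.5] d 38.2 [38. 33.] 78 [110  64  32]
[ 419.2 -201.4] d 52.3 [56. 48.] 60 [157 117  69]
[ 524.  -197.8] d 39.6 [42. 35.] 77 [114  67  34]
[433.6 -89.8] d 40.0 [43. 33.] 84 [114  67  34]
[ 639.1 -201. ] d 63.0 [69. 58.] 53 [151 113  66]
[521.4 -77.3] d 53.4 [57. 49.] 59 [154 114  67]
t 5.4 p [478.5  34.5 221. ] close axis 4.2 tilt 0.01 zax [-0.  0. -1.] F [0.2 2.  0.3] grip 85.0 0.0 q7 0.07
```

View pics/c3.png

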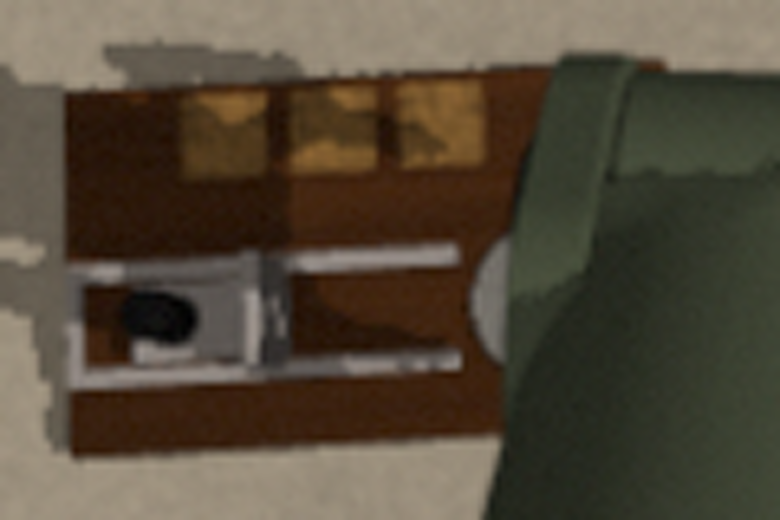

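```bash
python3 - <<'E'
from h import *
f=lambda x,y,z: np.round(wc(cast("top",(165+x/6.5,165+y/6.5),z)[0,:2]*1000),1)
print("upright base face",f(288,310,.025),"top front",f(265,310,.074),"knob ctr top",f(150,312,.071), "knob left edge",f(120,312,.071))
for y,x in((121,0),): print((proj("top",np.r_[cw(x,y)/1000,.074])-165)*6.5,(proj("top",np.r_[cw(x,y)/1000,.025])-165)*6.5,(proj("top",np.r_[cw(0,171)/1000,.071])-165)*6.5)
E
```

```text
upright base face [  1.3 119. ] top front [ -2.1 117.3] knob ctr top [ -0.  168.2] knob left edge [  0.7 181.3]
[[256.34223648 305.59648674]] [[283.54543444 313.09030929]] [[143.54041793 312.28483823]]
```

Call:
step_arm --pt "-1 23.1 -33.6 0 0 0 0" --pt "-1 23.1 -33.6 0 0 0 0" --pt "-1 23.1 -33.6 0 0 0 0" --pt "-1 23.1 -33.6 0 0 0 0" --pt "-1 23.1 -33.6 0 0 0 0" --pt "-1 23.1 -33.6 -10 0 0 0" --pt "-1 23.1 -33.6 -20 0 0 0" --pt "-1 0 0 -45 0 0 0" --pt "-1 0 0 -20 0 0 0" --pt "-1 0 0 0 0 0 0"

```text
time: 6.4
tool_pos: [0.6394, -0.1975, 0.1224]
orientation: [-2.13, -2.302, 0.003]
wrist_force: [0.3, 0.2, -0.9]
grip_width: 0.996
grip_force: 0.0
```

```bash
python3 st.py 640.3 -200.8 84 4.2
```

```text
t 6.4 p [ 639.4 -197.5  122.4] close axis 4.4 tilt 0.31 zax [-0.005  0.002 -1.   ] F [ 0.3  0.2 -0.9] grip 84.7 0.0 q7 0.49
d [  0.9  -3.3 -38.4] turn -0.2
```

Call:
step_arm --pt "-1 1 -3 -20 0 0 0" --pt "-1 0 0 -18 0 0 0" --pt "-1 0 0 0 0 0 0" --pt "0 0 0 0 0 0 0" --pt "0.5 0 0 0 0 0 0" --pt "1 0 0 0 0 0 0" --pt "1 0 0 0 0 0 0" --pt "1 0 0 0 0 0 0"

```text
time: 7.2
tool_pos: [0.6429, -0.2037, 0.0909]
orientation: [2.133, 2.3, 0.003]
wrist_force: [-6.8, -1.0, 27.3]
grip_width: 0.145
grip_force: 12.7
```

```bash
python3 st.py 640.3 -200.8 84 4.2
```

```text
t 7.2 p [ 642.9 -203.7   90.9] close axis 4.3 tilt 0.28 zax [ 0.005 -0.001 -1.   ] F [-6.8 -1.  27.3] grip 12.3 12.7 q7 0.51
d [-2.6  2.9 -6.9] turn -0.1
```

Call:
step_arm --pt "-1 0 0 30 0 0 0" --pt "-1 0 0 50 0 0 0" --pt "-1 0 0 0 0 0 0" --pt "-1 0 0 0 0 0 0"

```text
time: 7.6
tool_pos: [0.6418, -0.2029, 0.1696]
orientation: [2.134, 2.302, 0.002]
wrist_force: [-0.8, 1.2, -0.6]
grip_width: 0.817
grip_force: 0.0
```

```bash
python3 look.py 2
```

```text
top
[ 416.5 -293.4] d 34.1 [34. 32.] 77 [109  66  27]
[531.8 -66.3] d 27.3 [19. 45.] 50 [128  97  54]
[ 537.2 -402.6] d 58.6 [57. 60.] 1 [138 103  57]
side
[ 535.3 -402.5] d 61.4 [64. 60.] 22 [164 123  73]
[ 415.9 -292.5] d 38.2 [38. 33.] 78 [121  71  36]
[ 419.1 -201.5] d 52.1 [56. 48.] 60 [170 128  76]
[ 523.6 -197.8] d 39.9 [42. 35.] 76 [125  74  37]
[433.5 -89.9] d 40.1 [43. 33.] 84 [125  74  37]
[ 639.1 -201. ] d 63.0 [68. 59.] 55 [164 123  73]
[521.4 -77.3] d 53.4 [57. 49.] 59 [167 125  74]
```

View pics/side2.png

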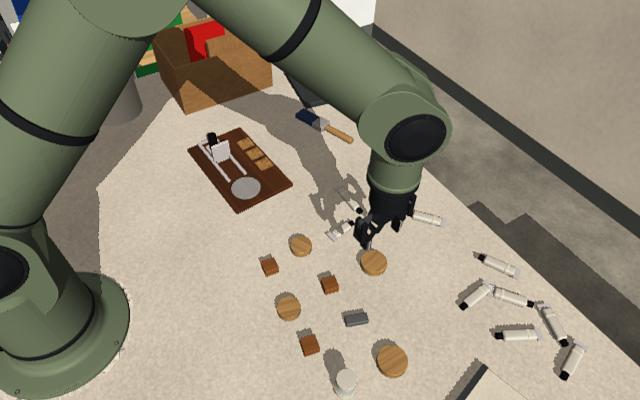

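Call:
step_arm --pt "-1 -1.5 2 -30 0 0 0" --pt "-1 0 0 -40 0 0 0" --pt "-1 0 0 -30 0 0 0" --pt "-1 0 0 0 0 0 0" --pt "-0.2 0 0 0 0 0 0" --pt "0.2 0 0 0 0 0 0" --pt "0.2 0 0 0 0 0 0" --pt "0.2 0 0 0 0 0 0"

```text
time: 8.5
tool_pos: [0.6406, -0.2012, 0.0699]
orientation: [2.134, 2.302, 0.002]
wrist_force: [-1.2, -0.2, 9.1]
grip_width: 0.683
grip_force: 64.7
```

```bash
python3 st.py 640.3 -200.8 70 4.2
```

```text
t 8.5 p [ 640.6 -201.2   69.9] close axis 4.3 tilt 0.15 zax [ 0.003 -0.001 -1.   ] F [-1.2 -0.2  9.1] grip 58.0 64.7 q7 0.51
d [-0.3  0.4  0.1] turn -0.1
```

Grasp works (58 mm). Open, turn −90°, squeeze again to centre it in the other direction.

Call:
step_arm --pt "-1 0 0 0 0 0 0" --pt "-1 0 0 0 0 0 0" --pt "-1 0 0 0 0 0 0" --pt "-1 0 0 0 0 0 -8" --pt "-1 0 0 0 0 0 -8" --pt "-1 0 0 0 0 0 -8" --pt "-1 0 0 0 0 0 -8" --pt "-1 0 0 0 0 0 -8" --pt "-1 0 0 0 0 0 -8" --pt "-1 0 0 0 0 0 -8" --pt "-1 0 0 0 0 0 -8" --pt "-1 0 0 0 0 0 -8"

```text
time: 9.7
tool_pos: [0.6398, -0.2007, 0.068]
orientation: [-3.084, -0.6, -0.0]
wrist_force: [0.4, 0.3, 0.1]
grip_width: 1.002
grip_force: 0.0
```

Call:
step_arm --pt "-1 0 0 0 0 0 -8" --pt "-1 0 0 0 0 0 -8" --pt "-1 0 0 0 0 0 -2" --pt "-0.2 0 0 0 0 0 0" --pt "0.2 0 0 0 0 0 0" --pt "0.5 0 0 0 0 0 0" --pt "0.5 0 0 0 0 0 0" --pt "0.5 0 0 0 0 0 0"

```text
time: 10.5
tool_pos: [0.6399, -0.201, 0.0684]
orientation: [-3.139, -0.123, -0.001]
wrist_force: [-1.1, 2.0, 6.1]
grip_width: 0.682
grip_force: 64.3
```

```bash
python3 st.py 491.5 151 200 -85.8
```

```text
t 10.5 p [ 639.9 -201.    68.4] close axis -85.5 tilt 0.04 zax [ 0.001  0.    -1.   ] F [-1.1  2.   6.1] grip 58.0 64.3 q7 -0.69
d [-148.4  352.   131.6] turn -0.3
```

Call:
step_arm --pt "0.5 0 0 20 0 0 0" --pt "0.5 0 0 40 0 0 0" --pt "0.5 -7 16 30 0 0 0" --pt "0.5 -15 36 10 0 0 0" --pt "0.5 -18 42 0 0 0 0" --pt "0.5 -18 42 0 0 0 0" --pt "0.5 -18 42 0 0 0 0" --pt "0.5 -18 42 0 0 0 0" --pt "0.5 -18 42 0 0 0 0" --pt "0.5 -18 42 0 0 0 0" --pt "0.5 -14 34 0 0 0 0" --pt "0.5 -5 12 0 0 0 0"

```text
time: 11.7
tool_pos: [0.4894, 0.1527, 0.1687]
orientation: [-3.137, -0.128, 0.001]
wrist_force: [0.3, 0.4, -0.6]
grip_width: 0.68
grip_force: 64.3
```

```bash
python3 st.py 491.5 151 85.5 -85.8
```

```text
t 11.7 p [489.4 152.7 168.7] close axis -85.3 tilt 0.13 zax [-0.     0.002 -1.   ] F [ 0.3  0.4 -0.6] grip 57.8 64.3 q7 -1.21
d [  2.1  -1.7 -83.2] turn -0.5
```

Call:
step_arm --pt "0.5 0 0 -30 0 0 0" --pt "0.5 0 0 -25 0 0 0" --pt "0.5 0 0 -10 0 0 0" --pt "0.5 0 0 0 0 0 0" --pt "0.5 0 0 0 0 0 0"

```text
time: 12.2
tool_pos: [0.4913, 0.1487, 0.1039]
orientation: [-3.139, -0.118, -0.001]
wrist_force: [0.8, 0.4, -0.2]
grip_width: 0.683
grip_force: 64.3
```

```bash
python3 st.py 491.5 151 85.5 -85.8; python3 - <<'E'
from h import *
for n in("top","side"):
    im=grab_frame(n); cv2.imwrite(f"pics/{n}3.png",im[:,:,::-1])
a=cv2.imread("pics/top3.png")[165:245,165:285]; b=cv2.imread("pics/side3.png")[120:220,180:300]
cv2.imwrite("pics/c4.png",np.hstack([cv2.resize(a,(400,267)),cv2.resize(b,(400,333))[:267]]) if 0 else cv2.resize(b,(720,600)))
E
```

```text
t 12.2 p [491.3 148.7 103.9] close axis -85.7 tilt 0.06 zax [ 0.001  0.    -1.   ] F [ 0.8  0.4 -0.2] grip 58.0 64.3 q7 -1.12
d [  0.2   2.3 -18.4] turn -0.1
```

Call:
step_arm --pt "0.5 0.2 2.3 -8 0 0 0" --pt "0.5 0 0 -7 0 0 0" --pt "0.5 0 0 -3 0 0 0" --pt "0.5 0 0 0 0 0 0" --pt "0.5 0 0 0 0 0 0"

```text
time: 12.8
tool_pos: [0.4909, 0.1513, 0.0847]
orientation: [3.139, 0.119, -0.0]
wrist_force: [-0.6, -0.5, 0.0]
grip_width: 0.676
grip_force: 64.3
```

```bash
python3 st.py 491.5 151 85.5 -85.8
```

```text
t 12.8 p [490.9 151.3  84.7] close axis -85.7 tilt 0.02 zax [-0. -0. -1.] F [-0.6 -0.5  0. ] grip 57.4 64.3 q7 -1.1
d [ 0.6 -0.3  0.8] turn -0.1
```

Call:
step_arm --pt "0 0 0 -0.3 0 0 0" --pt "-1 0 0 0 0 0 0" --pt "-1 0 0 0 0 0 0" --pt "-1 0 0 45 0 0 0" --pt "-1 0 0 45 0 0 0" --pt "-1 3.5 -44 0 0 0 0" --pt "-1 3.5 -44 0 0 0 0" --pt "-1 3.5 -44 0 0 0 0" --pt "-1 3.5 -44 0 0 0 0" --pt "-1 3.5 -44 0 0 0 0" --pt "-1 3.5 -44 0 0 0 0" --pt "-1 3.5 -44 0 0 0 0"

```text
time: 14.0
tool_pos: [0.5153, -0.1583, 0.1747]
orientation: [-3.139, -0.119, -0.0]
wrist_force: [0.6, -0.5, 0.2]
grip_width: 1.004
grip_force: 0.0
```

Call:
step_arm --pt "-1 3.5 -44 0 0 0 0" --pt "-1 3.5 -44 0 0 0 0" --pt "-1 3.5 -44 0 0 0 0" --pt "-1 3.5 -44 0 0 0 0" --pt "-1 3.5 -44 0 0 0 0" --pt "-1 3.5 -44 0 0 0 0" --pt "-1 0 0 -40 0 0 0" --pt "-1 0 0 0 0 0 0"

```text
time: 14.8
tool_pos: [0.5345, -0.4201, 0.1304]
orientation: [-3.136, -0.116, 0.007]
wrist_force: [-0.5, 1.2, -0.8]
grip_width: 0.997
grip_force: 0.0
```

```bash
cat > look.py <<'E'
import sys
from h import *
for n in("top","side"):
    im=grab_frame(n); cv2.imwrite(f"pics/{n}{sys.argv[1]}.png",im[:,:,::-1]); print(n)
    for w,A,r,col,uv in objs(n,im):
        if .38<w[0]<.75 and -.5<w[1]<.12: print(np.round(w[:2]*1000,1),"d",round((4*A/np.pi)**.5,1),np.round(r[1],0),round(r[2]),col.astype(int))
    # carrier: light wood on board (stack + marks), grey plate
    h=cv2.cvtColor(im,cv2.COLOR_RGB2HSV); z=float(sys.argv[2])
    y=cv2.morphologyEx(cv2.inRange(h,(10,90,70),(30,255,255)),cv2.MORPH_OPEN,np.ones((3,3)))
    for k in cv2.findContours(y,cv2.RETR_EXTERNAL,cv2.CHAIN_APPROX_NONE)[0]:
        M=cv2.moments(k)
        if M["m00"]<60: continue
        uv=(M["m10"]/M["m00"],M["m01"]/M["m00"]); w=wc(cast(n,uv,.012)[0,:2]*1000)
        if -60<w[0]<110 and -60<w[1]<225:
            P=cast(n,k[:,0],z)[:,:2].astype(np.float32)*1000
            print(" carrier frame@12:",np.round(w,1)," @z world",np.round(cast(n,uv,z)[0,:2]*1000,1),"d",round((4*cv2.contourArea(P)/np.pi)**.5,1))
E
python3 look.py 4 .025; python3 st.py 536.3 -402.5 70 -85.8; python3 - <<'E'
import cv2,numpy as np
a=cv2.imread("pics/top4.png")[165:245,165:285]; b=cv2.imread("pics/side4.png")[120:220,180:300]
cv2.imwrite("pics/c4.png",np.vstack([cv2.resize(a,(450,300),interpolation=2),cv2.resize(b,(450,300),interpolation=2)]))
E
```

```text
top
 carrier frame@12: [-1.2 86.8]  @z world [483.1 234.7] d 46.5
 carrier frame@12: [2.  1.5]  @z world [492.5 150.7] d 58.3
 carrier frame@12: [51.9 89.6]  @z world [535.4 241.3] d 54.5
 carrier frame@12: [ 85.6 100.7]  @z world [567.8 254.7] d 37.8
 carrier frame@12: [ 85.3 149.8]  @z world [564.  303.2] d 37.7
 carrier frame@12: [86.2 50.6]  @z world [572.  205.2] d 36.9
side
[ 535.2 -402.5] d 61.1 [64. 59.] 44 [181 138  82]
[ 415.9 -292.5] d 38.2 [38. 33.] 78 [134  80  41]
[ 419.1 -201.4] d 52.1 [56. 48.] 60 [187 142  85]
[ 481.3 -212.3] d 39.2 [41. 34.] 78 [138  82  42]
[433.5 -89.7] d 39.9 [43. 33.] 84 [139  83  42]
[521.3 -77.1] d 53.3 [57. 49.] 59 [183 138  83]
 carrier frame@12: [ 6.8 44.8]  @z world [490.9 183.9] d 162.9
 carrier frame@12: [ 84.5 149.8]  @z world [559.5 292.7] d 39.6
t 14.9 p [ 536.2 -420.   134.6] close axis -85.7 tilt 0.09 zax [-0.001  0.001 -1.   ] F [-0.1 -0.2  1. ] grip 84.9 0.0 q7 -0.4
d [  0.1  17.5 -64.6] turn -0.1
```

View pics/c4.png

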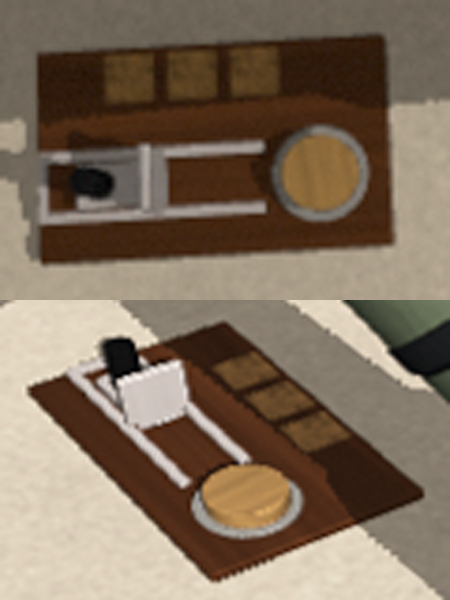

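Call:
step_arm --pt "-1 0 17.5 -24 0 0 0" --pt "-1 0 0 -40 0 0 0" --pt "-1 0 0 0 0 0 0" --pt "-1 0 0 0 0 0 0" --pt "0 0 0 0 0 0 0" --pt "0.5 0 0 0 0 0 0" --pt "0.5 0 0 0 0 0 0" --pt "0.5 0 0 0 0 0 0"

```text
time: 15.7
tool_pos: [0.5371, -0.4037, 0.073]
orientation: [3.138, 0.119, 0.004]
wrist_force: [-2.8, 4.1, 17.3]
grip_width: 0.676
grip_force: 60.5
```

Call:
step_arm --pt "-1 0 0 0 0 0 0" --pt "-1 0 0 0 0 0 0" --pt "-1 0 0 0 0 0 0" --pt "-1 0 0 0 0 0 8" --pt "-1 0 0 0 0 0 8" --pt "-1 0 0 0 0 0 8" --pt "-1 0 0 0 0 0 8" --pt "-1 0 0 0 0 0 8" --pt "-1 0 0 0 0 0 8" --pt "-1 0 0 0 0 0 8" --pt "-1 0 0 0 0 0 8" --pt "-1 0 0 0 0 0 8"

```text
time: 16.9
tool_pos: [0.5364, -0.4032, 0.0707]
orientation: [2.464, 1.948, -0.0]
wrist_force: [0.3, -0.8, 0.1]
grip_width: 0.996
grip_force: 0.0
```

Call:
step_arm --pt "-1 0 0 0 0 0 8" --pt "-1 0 0 0 0 0 8" --pt "-1 0 0 0 0 0 2" --pt "-0.2 0 0 0 0 0 0" --pt "0.2 0 0 0 0 0 0" --pt "0.5 0 0 0 0 0 0" --pt "0.5 0 0 0 0 0 0" --pt "0.5 0 0 0 0 0 0"

```text
time: 17.7
tool_pos: [0.5365, -0.4031, 0.0711]
orientation: [2.139, 2.301, -0.0]
wrist_force: [-2.9, 1.8, 8.8]
grip_width: 0.673
grip_force: 63.4
```

```bash
python3 st.py 491 151.5 200 4.2
```

```text
t 17.7 p [ 536.5 -403.1   71.1] close axis 4.2 tilt 0.02 zax [-0. -0. -1.] F [-2.9  1.8  8.8] grip 57.2 63.4 q7 0.83
d [-45.5 554.6 128.9] turn 0.0
```

Call:
step_arm --pt "0.5 0 0 20 0 0 0" --pt "0.5 0 0 40 0 0 0" --pt "0.5 0 10 40 0 0 0" --pt "0.5 -2 30 10 0 0 0" --pt "0.5 -4 42 0 0 0 0" --pt "0.5 -4 42 0 0 0 0" --pt "0.5 -4 42 0 0 0 0" --pt "0.5 -4 42 0 0 0 0" --pt "0.5 -4 42 0 0 0 0" --pt "0.5 -4 42 0 0 0 0" --pt "0.5 -4 42 0 0 0 0" --pt "0.5 -4 42 0 0 0 0"

```text
time: 18.9
tool_pos: [0.5021, -0.0253, 0.1807]
orientation: [2.139, 2.301, 0.0]
wrist_force: [1.8, -0.1, 0.1]
grip_width: 0.678
grip_force: 64.2
```

Call:
step_arm --pt "0.5 -4 42 0 0 0 0" --pt "0.5 -4 42 0 0 0 0" --pt "0.5 -3 42 0 0 0 0" --pt "0.5 -2 35 0 0 0 0" --pt "0.5 0 12 0 0 0 0" --pt "0.5 0 0 0 0 0 0" --pt "0.5 0 0 0 0 0 0" --pt "0.5 0 0 0 0 0 0"

```text
time: 19.7
tool_pos: [0.4896, 0.1445, 0.1807]
orientation: [2.138, 2.301, -0.001]
wrist_force: [-0.4, -0.1, 0.6]
grip_width: 0.674
grip_force: 64.2
```

```bash
python3 st.py 491 151.5 105.1 4.2
```

```text
t 19.7 p [489.6 144.5 180.7] close axis 4.2 tilt 0.03 zax [ 0. -0. -1.] F [-0.4 -0.1  0.6] grip 57.3 64.2 q7 -0.09
d [  1.4   7.  -75.6] turn 0.0
```

Call:
step_arm --pt "0.5 1.4 7 -20 0 0 0" --pt "0.5 0 0 -25 0 0 0" --pt "0.5 0 0 -15 0 0 0" --pt "0.5 0 0 -5 0 0 0" --pt "0.5 0 0 0 0 0 0" --pt "0.5 0 0 0 0 0 0"

```text
time: 20.3
tool_pos: [0.4912, 0.1525, 0.1163]
orientation: [2.137, 2.303, 0.001]
wrist_force: [0.2, 1.0, 0.4]
grip_width: 0.676
grip_force: 64.2
```

```bash
python3 st.py 491 151.5 105.1 4.2
```

```text
t 20.3 p [491.2 152.5 116.3] close axis 4.3 tilt 0.04 zax [ 0.001  0.    -1.   ] F [0.2 1.  0.4] grip 57.4 64.2 q7 -0.07
d [ -0.2  -1.  -11.2] turn -0.1
```

Call:
step_arm --pt "0.5 -0.2 -1 -6 0 0 0" --pt "0.5 0 0 -4 0 0 0" --pt "0.5 0 0 -1.2 0 0 0" --pt "0.5 0 0 0 0 0 0" --pt "0.5 0 0 0 0 0 0"

```text
time: 20.8
tool_pos: [0.4907, 0.1519, 0.105]
orientation: [2.136, 2.304, 0.001]
wrist_force: [-4.8, -1.8, 17.3]
grip_width: 0.676
grip_force: 66.2
```

```bash
python3 st.py 491 151.5 105.1 4.2
```

```text
t 20.8 p [490.7 151.9 105. ] close axis 4.3 tilt 0.03 zax [ 0.  0. -1.] F [-4.8 -1.8 17.3] grip 57.4 66.2 q7 -0.06
d [ 0.3 -0.4  0.1] turn -0.1
```

Call:
step_arm --pt "0 0 0 0 0 0 0" --pt "-1 0 0 0 0 0 0" --pt "-1 0 0 0 0 0 0" --pt "-1 0 0 40 0 0 0" --pt "-1 0 0 40 0 0 0" --pt "-1 5 -38 0 0 0 0" --pt "-1 5 -38 0 0 0 0" --pt "-1 5 -38 0 0 0 0" --pt "-1 5 -38 0 0 0 0" --pt "-1 5 -38 -10 0 0 0" --pt "-1 5 -38 -40 0 0 0" --pt "-1 0 0 0 0 0 0"

```text
time: 22.0
tool_pos: [0.5186, -0.0772, 0.1351]
orientation: [-2.141, -2.296, 0.006]
wrist_force: [-0.7, 0.8, 0.1]
grip_width: 1.002
grip_force: 0.0
```

```bash
python3 look.py 5 .034; python3 st.py 522.3 -77 72.5 4.2
```

```text
top
[ 416.4 -293.6] d 34.0 [34. 32.] 77 [105  64  26]
[ 420.6 -201.9] d 47.1 [44. 50.] 1 [136 102  56]
[ 482.6 -213. ] d 33.7 [34. 31.] 80 [104  63  26]
 carrier frame@12: [2.1 2.9]  @z world [491.8 150.7] d 59.8
 carrier frame@12: [ 67.4 160.3]  @z world [544.6 309.7] d 56.2
 carrier frame@12: [ 85.  100.1]  @z world [566.1 252. ] d 34.8
 carrier frame@12: [85.9 50. ]  @z world [570.6 202.9] d 35.6
side
[ 415.9 -292.5] d 38.2 [38. 33.] 78 [116  68  34]
[ 419.2 -201.5] d 52.2 [56. 48.] 60 [164 123  72]
[ 481.5 -212.3] d 39.1 [41. 34.] 78 [119  70  35]
[433.6 -89.8] d 40.0 [43. 33.] 84 [120  71  36]
[521.4 -77.3] d 53.4 [57. 49.] 59 [161 120  70]
 carrier frame@12: [ 7.9 19.6]  @z world [490.9 151.1] d 74.6
 carrier frame@12: [-2.  91.7]  @z world [476.1 220.4] d 31.7
 carrier frame@12: [84.1 50.2]  @z world [562.7 186.2] d 36.7
 carrier frame@12: [ 84.3 100.7]  @z world [559.3 235.3] d 36.3
 carrier frame@12: [ 64.4 155. ]  @z world [536.1 286.6] d 60.4
t 22.1 p [519.7 -73.1 137.5] close axis 4.2 tilt 0.1 zax [-0.002  0.    -1.   ] F [-0.4  1.4 -0.2] grip 85.0 0.0 q7 0.35
d [  2.6  -3.9 -65. ] turn -0.0
```

Call:
step_arm --pt "-1 2.6 -3.9 -25 0 0 0" --pt "-1 0 0 -40 0 0 0" --pt "-1 0 0 0 0 0 0" --pt "-1 0 0 0 0 0 0" --pt "0 0 0 0 0 0 0" --pt "0.5 0 0 0 0 0 0" --pt "0.5 0 0 0 0 0 0" --pt "0.5 0 0 0 0 0 0" --pt "0.5 0 0 0 0 0 0"

```text
time: 23.0
tool_pos: [0.5234, -0.0761, 0.075]
orientation: [2.135, 2.303, 0.003]
wrist_force: [-3.7, 2.6, 22.8]
grip_width: 0.562
grip_force: 58.1
```

Call:
step_arm --pt "-1 0 0 0 0 0 0" --pt "-1 0 0 0 0 0 0" --pt "-1 0 0 0 0 0 0" --pt "-1 0 0 0 0 0 -8" --pt "-1 0 0 0 0 0 -8" --pt "-1 0 0 0 0 0 -8" --pt "-1 0 0 0 0 0 -8" --pt "-1 0 0 0 0 0 -8" --pt "-1 0 0 0 0 0 -8" --pt "-1 0 0 0 0 0 -8" --pt "-1 0 0 0 0 0 -8" --pt "-1 0 0 0 0 0 -8"

```text
time: 24.2
tool_pos: [0.5228, -0.0761, 0.0733]
orientation: [-3.084, -0.6, -0.0]
wrist_force: [-0.1, -0.1, -0.8]
grip_width: 0.999
grip_force: 0.0
```

Call:
step_arm --pt "-1 0 0 0 0 0 -8" --pt "-1 0 0 0 0 0 -8" --pt "-1 0 0 0 0 0 -2" --pt "-0.2 0 0 0 0 0 0" --pt "0.2 0 0 0 0 0 0" --pt "0.7 0 0 0 0 0 0" --pt "0.7 0 0 0 0 0 0" --pt "0.7 0 0 0 0 0 0"

```text
time: 25.0
tool_pos: [0.5227, -0.0764, 0.0738]
orientation: [-3.139, -0.122, -0.001]
wrist_force: [-2.9, 1.9, 12.5]
grip_width: 0.56
grip_force: 60.0
```

```bash
python3 st.py 491 151.5 200 -85.8
```

```text
t 25.0 p [522.7 -76.4  73.8] close axis -85.6 tilt 0.04 zax [ 0.     0.001 -1.   ] F [-2.9  1.9 12.5] grip 47.6 60.0 q7 -0.68
d [-31.7 227.9 126.2] turn -0.2
```

Call:
step_arm --pt "0.7 0 0 20 0 0 0" --pt "0.7 0 0 40 0 0 0" --pt "0.7 0 0 45 0 0 0" --pt "0.7 -2 14 15 0 0 0" --pt "0.7 -5 36 0 0 0 0" --pt "0.7 -6 42 0 0 0 0" --pt "0.7 -6 42 0 0 0 0" --pt "0.7 -6 42 0 0 0 0" --pt "0.7 -5 36 0 0 0 0" --pt "0.7 -2 16 0 0 0 0" --pt "0.7 0 0 0 0 0 0" --pt "0.7 0 0 0 0 0 0"

```text
time: 26.2
tool_pos: [0.4907, 0.1513, 0.1934]
orientation: [3.139, 0.121, 0.0]
wrist_force: [0.1, -0.6, -0.7]
grip_width: 0.559
grip_force: 62.1
```

```bash
python3 st.py 491 151.5 125.8 -85.8
```

```text
t 26.2 p [490.7 151.3 193.4] close axis -85.6 tilt 0.01 zax [ 0. -0. -1.] F [ 0.1 -0.6 -0.7] grip 47.5 62.1 q7 -1.23
d [  0.3   0.2 -67.6] turn -0.2
```

Call:
step_arm --pt "0.7 0.3 0.2 -20 0 0 0" --pt "0.7 0 0 -22 0 0 0" --pt "0.7 0 0 -12 0 0 0" --pt "0.7 0 0 -6 0 0 0" --pt "0.7 0 0 -4 0 0 0" --pt "0.7 0 0 -3 0 0 0" --pt "0.7 0 0 0 0 0 0" --pt "0.7 0 0 0 0 0 0"

```text
time: 27.0
tool_pos: [0.4912, 0.152, 0.1267]
orientation: [-3.139, -0.119, -0.001]
wrist_force: [0.7, -0.4, 0.2]
grip_width: 0.556
grip_force: 62.1
```

```bash
python3 st.py 491 151.5 125.8 -85.8
```

```text
t 27.0 p [491.2 152.  126.7] close axis -85.7 tilt 0.03 zax [ 0.  0. -1.] F [ 0.7 -0.4  0.2] grip 47.3 62.1 q7 -1.14
d [-0.2 -0.5 -0.9] turn -0.1
```

Call:
step_arm --pt "0.7 -0.2 -0.5 -1 0 0 0" --pt "0.7 0 0 0 0 0 0" --pt "0 0 0 0 0 0 0" --pt "-1 0 0 0 0 0 0" --pt "-1 0 0 0 0 0 0" --pt "-1 0 0 35 0 0 0" --pt "-1 0 0 40 0 0 0" --pt "-1 -5 -38 0 0 0 0" --pt "-1 -8 -40 0 0 0 0" --pt "-1 -8 -40 0 0 0 0" --pt "-1 -9 -40 0 0 0 0" --pt "-1 -9 -40 0 0 0 0"

```text
time: 28.2
tool_pos: [0.4512, -0.0479, 0.2004]
orientation: [-3.139, -0.12, -0.0]
wrist_force: [0.3, -1.2, -0.8]
grip_width: 1.001
grip_force: 0.0
```

Call:
step_arm --pt "-1 -9 -40 0 0 0 0" --pt "-1 -9 -40 0 0 0 0" --pt "-1 -9 -40 -20 0 0 0" --pt "-1 -5 -35 -40 0 0 0" --pt "-1 0 0 0 0 0 0" --pt "-1 0 0 0 0 0 0"

```text
time: 28.8
tool_pos: [0.4203, -0.1967, 0.146]
orientation: [-3.139, -0.115, 0.002]
wrist_force: [-0.2, -0.6, 1.3]
grip_width: 1.0
grip_force: 0.0
```

```bash
python3 look.py 6 .043; python3 st.py 419.9 -201.7 72.5 -85.8
```

```text
top
[434.  -91.1] d 32.6 [32. 32.] 84 [103  63  25]
 carrier frame@12: [4.2 6.3]  @z world [493.  152.7] d 53.5
 carrier frame@12: [ 84.6 149.8]  @z world [561.  298.2] d 35.6
 carrier frame@12: [91.  50.7]  @z world [574.4 202.2] d 65.2
side
[ 415.9 -292.5] d 38.2 [38. 33.] 78 [115  67  34]
[ 417.  -201.5] d 49.5 [57. 46.] 84 [163 122  72]
[ 483.3 -215.3] d 34.6 [41. 34.] 78 [120  70  35]
[423.9 -88. ] d 23.4 [43. 14.] 82 [116  68  33]
t 28.9 p [ 421.4 -195.   146.8] close axis -85.6 tilt 0.02 zax [ 0.  0. -1.] F [0.2 0.3 0.1] grip 85.4 0.0 q7 -0.46
d [ -1.5  -6.7 -74.3] turn -0.2
```

Call:
step_arm --pt "-1 -1.5 -6.7 -34 0 0 0" --pt "-1 0 0 -40 0 0 0" --pt "-1 0 0 0 0 0 0" --pt "-1 0 0 0 0 0 0" --pt "0 0 0 0 0 0 0" --pt "0.5 0 0 0 0 0 0" --pt "0.5 0 0 0 0 0 0" --pt "0.5 0 0 0 0 0 0" --pt "0.5 0 0 0 0 0 0"

```text
time: 29.8
tool_pos: [0.4202, -0.2024, 0.0738]
orientation: [-3.139, -0.12, -0.004]
wrist_force: [-2.0, 2.7, 23.7]
grip_width: 0.563
grip_force: 57.8
```

Call:
step_arm --pt "-1 0 0 0 0 0 0" --pt "-1 0 0 0 0 0 0" --pt "-1 0 0 0 0 0 0" --pt "-1 0 0 0 0 0 8" --pt "-1 0 0 0 0 0 8" --pt "-1 0 0 0 0 0 8" --pt "-1 0 0 0 0 0 8" --pt "-1 0 0 0 0 0 8" --pt "-1 0 0 0 0 0 8" --pt "-1 0 0 0 0 0 8" --pt "-1 0 0 0 0 0 8" --pt "-1 0 0 0 0 0 8"

```text
time: 31.0
tool_pos: [0.4195, -0.2026, 0.0725]
orientation: [2.464, 1.949, 0.0]
wrist_force: [0.1, -0.1, 0.1]
grip_width: 1.001
grip_force: 0.0
```

Call:
step_arm --pt "-1 0 0 0 0 0 8" --pt "-1 0 0 0 0 0 8" --pt "-1 0 0 0 0 0 2" --pt "-0.2 0 0 0 0 0 0" --pt "0.2 0 0 0 0 0 0" --pt "0.7 0 0 0 0 0 0" --pt "0.7 0 0 0 0 0 0" --pt "0.7 0 0 0 0 0 0"

```text
time: 31.8
tool_pos: [0.4195, -0.2025, 0.0728]
orientation: [2.138, 2.302, 0.0]
wrist_force: [-3.4, 1.4, 15.5]
grip_width: 0.561
grip_force: 59.2
```

```bash
python3 st.py 491 151.5 200 4.2
```

```text
t 31.8 p [ 419.5 -202.5   72.8] close axis 4.2 tilt 0.02 zax [ 0.  0. -1.] F [-3.4  1.4 15.5] grip 47.7 59.2 q7 0.66
d [ 71.5 354.  127.2] turn -0.0
```

Call:
step_arm --pt "0.7 0 0 20 0 0 0" --pt "0.7 0 0 45 0 0 0" --pt "0.7 0 0 45 0 0 0" --pt "0.7 3 14 22 0 0 0" --pt "0.7 7 36 0 0 0 0" --pt "0.7 8.5 42 0 0 0 0" --pt "0.7 8.5 42 0 0 0 0" --pt "0.7 8.5 42 0 0 0 0" --pt "0.7 8.5 42 0 0 0 0" --pt "0.7 8.5 42 0 0 0 0" --pt "0.7 8.5 42 0 0 0 0" --pt "0.7 7 34 0 0 0 0"

```text
time: 33.0
tool_pos: [0.4875, 0.1362, 0.2044]
orientation: [-2.135, -2.304, -0.001]
wrist_force: [-0.5, -1.0, -0.8]
grip_width: 0.558
grip_force: 62.1
```

Call:
step_arm --pt "0.7 3.5 18 0 0 0 0" --pt "0.7 0 0 0 0 0 0" --pt "0.7 0 0 0 0 0 0"

```text
time: 33.3
tool_pos: [0.4908, 0.1514, 0.2042]
orientation: [-2.136, -2.304, 0.0]
wrist_force: [-0.2, -1.4, -0.0]
grip_width: 0.556
grip_force: 62.1
```

```bash
python3 st.py 491 151.5 142.8 4.2
```

```text
t 33.3 p [490.8 151.4 204.2] close axis 4.3 tilt 0.02 zax [-0. -0. -1.] F [-0.2 -1.4 -0. ] grip 47.3 62.1 q7 -0.15
d [  0.2   0.1 -61.4] turn -0.1
```

Call:
step_arm --pt "0.7 0.2 0 -18 0 0 0" --pt "0.7 0 0 -20 0 0 0" --pt "0.7 0 0 -10 0 0 0" --pt "0.7 0 0 -6 0 0 0" --pt "0.7 0 0 -4 0 0 0" --pt "0.7 0 0 -3 0 0 0" --pt "0.7 0 0 0 0 0 0" --pt "0.7 0 0 0 0 0 0"

```text
time: 34.1
tool_pos: [0.4914, 0.1515, 0.1437]
orientation: [2.135, 2.304, 0.001]
wrist_force: [-0.6, -0.4, -0.4]
grip_width: 0.56
grip_force: 62.1
```

```bash
python3 st.py 491 151.5 142.8 4.2
```

```text
t 34.1 p [491.4 151.5 143.7] close axis 4.4 tilt 0.04 zax [ 0.001  0.    -1.   ] F [-0.6 -0.4 -0.4] grip 47.6 62.1 q7 -0.11
d [-0.4  0.  -0.9] turn -0.2
```

Call:
step_arm --pt "0.7 -0.3 0 -1 0 0 0" --pt "0.7 0 0 0 0 0 0" --pt "0 0 0 0 0 0 0" --pt "-1 0 0 0 0 0 0" --pt "-1 0 0 0 0 0 0" --pt "-1 0 0 40 0 0 0" --pt "-1 0 0 40 0 0 0" --pt "-1 -3 -40 0 0 0 0" --pt "-1 -3 -40 0 0 0 0" --pt "-1 -3 -40 0 0 0 0" --pt "-1 0 0 0 0 0 0" --pt "-1 0 0 0 0 0 0"

```text
time: 35.3
tool_pos: [0.482, 0.0309, 0.2225]
orientation: [2.137, 2.302, 0.001]
wrist_force: [-0.3, 1.2, 1.0]
grip_width: 1.003
grip_force: 0.0
```

```bash
python3 look.py 7 .052; python3 st.py; python3 - <<'E'
from h import *
# block yaw from the sub-pixel gradient direction of the upsampled view
im=cv2.imread("pics/top7.png")[:,:,::-1].copy()
big=cv2.resize(im,None,fx=6,fy=6,interpolation=cv2.INTER_CUBIC)
for c in cv2.findContours(cv2.morphologyEx(wood(big),cv2.MORPH_OPEN,np.ones((9,9))),cv2.RETR_EXTERNAL,cv2.CHAIN_APPROX_NONE)[0]:
    P=cast("top",(c[:,0]+.5)/6-.5,.012)[:,:2].astype(np.float32)*1000; A=cv2.contourArea(P)
    if 500<A<1500 and P[:,0].min()>380 and P[:,0].max()<600 and -400<P[:,1].mean()<0:
        r=cv2.minAreaRect(P); print(np.round(r[0],1),np.round(r[1],1),"angle",round(r[2],1))
cv2.imwrite("pics/c5.png",cv2.resize(im[180:260,300:440,::-1],(798,456),interpolation=cv2.INTER_CUBIC))
E
```

```text
top
[ 416.4 -293.6] d 34.0 [34. 32.] 77 [99 60 24]
[434.7 -90.6] d 32.9 [30. 33.] 1 [99 60 24]
[ 493.3 -196.8] d 34.2 [33. 34.] 27 [98 59 24]
 carrier frame@12: [ 87.6 149.8]  @z world [562.8 296.1] d 35.1
 carrier frame@12: [85.8 72.9]  @z world [566.6 221.5] d 57.6
side
[ 415.9 -292.5] d 38.2 [38. 33.] 78 [110  64  32]
[ 491.8 -196.1] d 41.0 [40. 37.] 24 [113  67  33]
[433.5 -89.9] d 39.9 [43. 33.] 84 [114  67  33]
 carrier frame@12: [14.8 13.1]  @z world [492. 129.] d 60.9
 carrier frame@12: [84.9 47.7]  @z world [556.2 166.8] d 40.0
t 35.4 p [482.   32.3 222.3] close axis 4.4 tilt 0.03 zax [ 0.  0. -1.] F [-0.6  0.6  0.3] grip 85.0 0.0 q7 0.07
[ 417.  -292.9] [35.2 32.8] angle 77.8
[434.6 -90.3] [33.4 32.9] angle 83.2
[ 493.2 -196.6] [33.6 35.3] angle 23.4
```

View pics/c5.png

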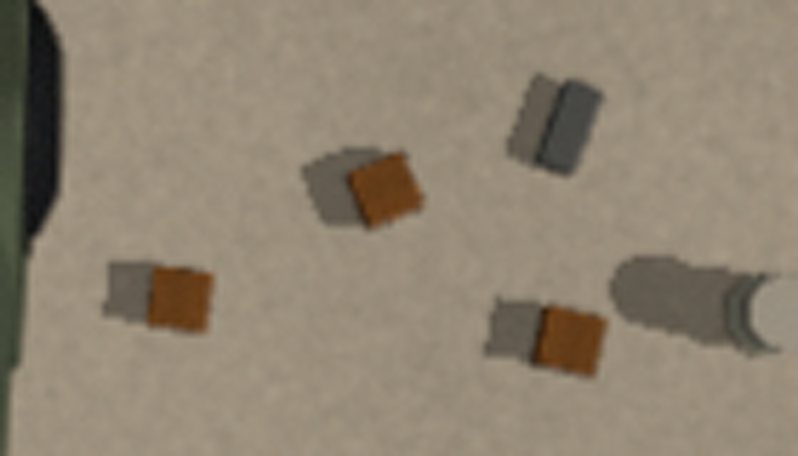

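Call:
step_arm --pt "-1 -16 -40 0 0 0 -4" --pt "-1 -16 -41 -20 0 0 -4" --pt "-1 -16 -41.5 -20 0 0 -3" --pt "-1 0 0 -40 0 0 0" --pt "-1 0 0 0 0 0 0" --pt "-1 0 0 0 0 0 0"

```text
time: 36.0
tool_pos: [0.4342, -0.0901, 0.1427]
orientation: [-2.344, -2.09, 0.001]
wrist_force: [0.4, -0.3, 0.9]
grip_width: 0.998
grip_force: 0.0
```

```bash
python3 st.py 434.2 -90.2 75 -6.5
```

```text
t 36.0 p [434.2 -90.1 142.7] close axis -6.6 tilt 0.08 zax [-0.001  0.001 -1.   ] F [ 0.4 -0.3  0.9] grip 84.8 0.0 q7 0.26
d [ -0.   -0.1 -67.7] turn 0.1
```

Call:
step_arm --pt "-1 0 0 -30 0 0 0" --pt "-1 0 0 -37 0 0 0" --pt "-1 0 0 0 0 0 0" --pt "0 0 0 0 0 0 0" --pt "0.5 0 0 0 0 0 0" --pt "1 0 0 0 0 0 0" --pt "1 0 0 0 0 0 0" --pt "1 0 0 0 0 0 0" --pt "1 0 0 0 0 0 0"

```text
time: 36.9
tool_pos: [0.4346, -0.0909, 0.0768]
orientation: [2.345, 2.088, 0.003]
wrist_force: [-2.6, 2.6, 26.7]
grip_width: 0.354
grip_force: 57.5
```

```bash
python3 st.py 565.2 307.6 87 4.2
```

```text
t 36.9 p [434.6 -90.9  76.8] close axis -6.6 tilt 0.13 zax [ 0.002  0.    -1.   ] F [-2.6  2.6 26.7] grip 30.1 57.5 q7 0.31
d [130.6 398.5  10.2] turn 10.8
```

Call:
step_arm --pt "1 0 0 20 0 0 0" --pt "1 0 0 45 0 0 0" --pt "1 0 0 45 0 0 0" --pt "1 5 15 10 0 0 2" --pt "1 12 36 0 0 0 3" --pt "1 13 40 0 0 0 3" --pt "1 13 40 0 0 0 2.8" --pt "1 13 40 0 0 0 0" --pt "1 13 40 0 0 0 0" --pt "1 13 40 0 0 0 0" --pt "1 13 40 0 0 0 0" --pt "1 13 40 0 0 0 0"

```text
time: 38.1
tool_pos: [0.5421, 0.2418, 0.1962]
orientation: [2.139, 2.3, 0.001]
wrist_force: [0.1, -0.4, -0.4]
grip_width: 0.358
grip_force: 61.4
```

Call:
step_arm --pt "1 12 36 0 0 0 0" --pt "1 7.5 24 0 0 0 0" --pt "1 3 8 -20 0 0 0" --pt "1 0 0 -30 0 0 0" --pt "1 0 0 -20 0 0 0" --pt "1 0 0 0 0 0 0" --pt "1 0 0 0 0 0 0"

```text
time: 38.8
tool_pos: [0.5646, 0.3079, 0.1263]
orientation: [2.139, 2.3, 0.001]
wrist_force: [0.7, -0.1, 0.2]
grip_width: 0.36
grip_force: 61.4
```

```bash
python3 st.py 565.2 307.6 88.8 4.2
```

```text
t 38.8 p [564.6 307.9 126.3] close axis 4.1 tilt 0.03 zax [ 0.  0. -1.] F [ 0.7 -0.1  0.2] grip 30.6 61.4 q7 -0.28
d [  0.6  -0.3 -37.5] turn 0.1
```

Call:
step_arm --pt "1 0.5 -0.3 -18 0 0 0" --pt "1 0 0 -12 0 0 0" --pt "1 0 0 -5 0 0 0" --pt "1 0 0 -3 0 0 0" --pt "1 0 0 0 0 0 0" --pt "1 0 0 0 0 0 0"

```text
time: 39.4
tool_pos: [0.5646, 0.3075, 0.0889]
orientation: [-2.139, -2.3, 0.001]
wrist_force: [-11.6, -5.3, 28.7]
grip_width: 0.356
grip_force: 64.9
```

```bash
python3 st.py 565.2 307.6 88.8 4.2
```

```text
t 39.4 p [564.6 307.5  88.9] close axis 4.1 tilt 0.05 zax [-0.001  0.    -1.   ] F [-11.6  -5.3  28.7] grip 30.3 64.9 q7 -0.27
d [ 0.6  0.1 -0.1] turn 0.1
```

Call:
step_arm --pt "0 0 0 0.5 0 0 0" --pt "-0.4 0 0 0 0 0 0" --pt "-0.4 0 0 0 0 0 0" --pt "-0.4 0 0 40 0 0 0" --pt "-0.4 0 0 50 0 0 0" --pt "-1 0 -36 15 0 0 0" --pt "-1 -8 -43 0 0 0 0" --pt "-1 -10 -44 0 0 0 0" --pt "-1 -11 -44 0 0 0 -3" --pt "-1 -11 -44 0 0 0 -3" --pt "-1 -11 -44 0 0 0 -3" --pt "-1 -11 -44 0 0 0 -3"

```text
time: 40.6
tool_pos: [0.5023, 0.0071, 0.193]
orientation: [2.37, 2.062, 0.001]
wrist_force: [1.3, 0.3, 0.4]
grip_width: 1.001
grip_force: 0.0
```

Call:
step_arm --pt "-1 -11 -44 0 0 0 -3" --pt "-1 -11 -44 0 0 0 -1" --pt "-1 -11 -44 0 0 0 0" --pt "-1 -11 -44 0 0 0 0" --pt "-1 -11 -44 0 0 0 0" --pt "-1 -11 -44 0 0 0 0" --pt "-1 -10 -37 -25 0 0 0" --pt "-1 -10 0 -25 0 0 0" --pt "-1 0 0 0 0 0 0" --pt "-1 0 0 0 0 0 0"

```text
time: 41.6
tool_pos: [0.4172, -0.292, 0.1432]
orientation: [-2.438, -1.98, -0.0]
wrist_force: [0.3, 0.1, 1.3]
grip_width: 1.0
grip_force: 0.0
```

```bash
python3 look.py 8 .052; python3 st.py 416.3 -292.9 75 -12;  python3 - <<'E'
import cv2,numpy as np
a=cv2.imread("pics/top8.png")[165:245,165:285]; b=cv2.imread("pics/side8.png")[120:220,180:300]
cv2.imwrite("pics/c6.png",np.vstack([cv2.resize(a,(450,300),interpolation=2),cv2.resize(b,(450,300),interpolation=2)]))
E
```

```text
top
[ 493.4 -196.9] d 33.6 [32. 34.] 28 [83 50 19]
 carrier frame@12: [ 5.4 11. ]  @z world [493.2 156. ] d 49.1
 carrier frame@12: [ 88.3 100.8]  @z world [567.  248.7] d 37.3
 carrier frame@12: [88.1 50.2]  @z world [570.4 199.8] d 36.7
side
[ 415.9 -292.5] d 38.2 [38. 33.] 78 [122  72  36]
t 41.7 p [ 418.1 -291.8  144. ] close axis -11.8 tilt 0.1 zax [ 0.002 -0.    -1.   ] F [-0.   0.  -0.5] grip 84.7 0.0 q7 0.59
d [ -1.8  -1.1 -69. ] turn -0.2
```

View pics/c6.png

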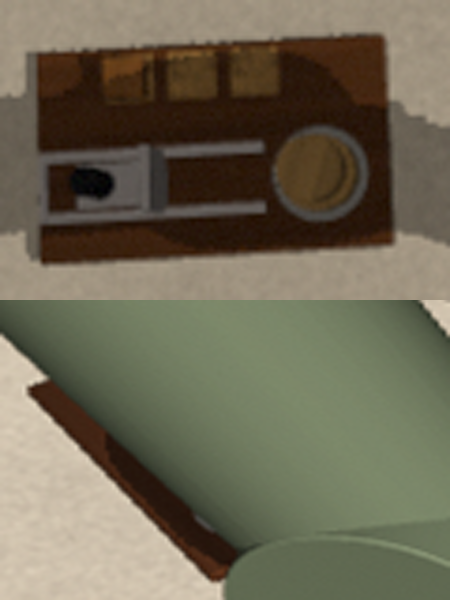

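Call:
step_arm --pt "-1 -1.8 -1.1 -30 0 0 0" --pt "-1 0 0 -38 0 0 0" --pt "-1 0 0 0 0 0 0" --pt "0 0 0 0 0 0 0" --pt "0.5 0 0 0 0 0 0" --pt "1 0 0 0 0 0 0" --pt "1 0 0 0 0 0 0" --pt "1 0 0 0 0 0 0" --pt "1 0 0 0 0 0 0"

```text
time: 42.6
tool_pos: [0.4158, -0.2936, 0.0764]
orientation: [2.437, 1.98, 0.002]
wrist_force: [-2.2, 2.5, 21.3]
grip_width: 0.356
grip_force: 58.2
```

```bash
python3 st.py 568.8 257.6 88 4.2
```

```text
t 42.6 p [ 415.8 -293.6   76.4] close axis -11.8 tilt 0.12 zax [ 0.002 -0.    -1.   ] F [-2.2  2.5 21.3] grip 30.3 58.2 q7 0.64
d [153.  551.2  11.6] turn 16.0
```

Call:
step_arm --pt "1 0 0 20 0 0 0" --pt "1 0 0 45 0 0 0" --pt "1 0 0 45 0 0 0" --pt "1 5 18 10 0 0 2" --pt "1 10 36 0 0 0 3" --pt "1 12 43 0 0 0 3" --pt "1 12 43 0 0 0 3" --pt "1 12 43 0 0 0 3" --pt "1 12 43 0 0 0 2" --pt "1 12 43 0 0 0 0" --pt "1 12 43 0 0 0 0" --pt "1 12 43 0 0 0 0"

```text
time: 43.8
tool_pos: [0.5144, 0.0635, 0.1957]
orientation: [2.139, 2.3, 0.002]
wrist_force: [0.8, -0.5, -0.2]
grip_width: 0.358
grip_force: 60.8
```

Call:
step_arm --pt "1 12 43 0 0 0 0" --pt "1 12 43 0 0 0 0" --pt "1 12 43 0 0 0 0" --pt "1 11 40 0 0 0 0" --pt "1 11 36 0 0 0 0" --pt "1 6 22 0 0 0 0" --pt "1 2 8 -20 0 0 0" --pt "1 0 0 -30 0 0 0" --pt "1 0 0 -20 0 0 0" --pt "1 0 0 0 0 0 0" --pt "1 0 0 0 0 0 0"

```text
time: 44.9
tool_pos: [0.5804, 0.2965, 0.1258]
orientation: [2.139, 2.3, 0.001]
wrist_force: [-0.1, -0.2, -0.4]
grip_width: 0.358
grip_force: 60.9
```

```bash
python3 st.py 568.8 257.6 88.4 4.2
```

```text
t 44.9 p [580.4 296.5 125.8] close axis 4.1 tilt 0.04 zax [ 0.001  0.    -1.   ] F [-0.1 -0.2 -0.4] grip 30.4 60.9 q7 -0.26
d [-11.6 -38.9 -37.4] turn 0.1
```

Call:
step_arm --pt "1 -5 -19 0 0 0 0" --pt "1 -5 -15 0 0 0 0" --pt "1 -1.6 -4.9 0 0 0 0" --pt "1 0 0 -15 0 0 0" --pt "1 0 0 -10 0 0 0" --pt "1 0 0 0 0 0 0" --pt "1 0 0 0 0 0 0"

```text
time: 45.6
tool_pos: [0.5685, 0.2581, 0.0995]
orientation: [-2.139, -2.301, 0.001]
wrist_force: [0.7, -0.7, 0.5]
grip_width: 0.357
grip_force: 60.9
```

```bash
python3 st.py 568.8 257.6 88.4 4.2
```

```text
t 45.6 p [568.5 258.1  99.5] close axis 4.2 tilt 0.02 zax [-0. -0. -1.] F [ 0.7 -0.7  0.5] grip 30.3 60.9 q7 -0.2
d [  0.3  -0.5 -11.1] turn 0.0
```

Call:
step_arm --pt "1 0.3 -0.5 -7 0 0 0" --pt "1 0 0 -3.5 0 0 0" --pt "1 0 0 -0.5 0 0 0" --pt "1 0 0 0 0 0 0" --pt "0 0 0 0.5 0 0 0" --pt "-0.4 0 0 0 0 0 0" --pt "-0.4 0 0 0 0 0 0" --pt "-0.4 0 0 40 0 0 0" --pt "-0.4 0 0 50 0 0 0" --pt "-1 0 -36 15 0 0 2" --pt "-1 -6 -43 0 0 0 2" --pt "-1 -7 -44 0 0 0 3"

```text
time: 46.8
tool_pos: [0.5557, 0.1332, 0.1951]
orientation: [1.991, 2.429, 0.002]
wrist_force: [1.7, -1.7, -1.1]
grip_width: 1.001
grip_force: 0.0
```

Call:
step_arm --pt "-1 -8 -44 0 0 0 3" --pt "-1 -8 -44 0 0 0 3" --pt "-1 -8 -44 0 0 0 3" --pt "-1 -8 -44 0 0 0 3" --pt "-1 -8 -44 0 0 0 0" --pt "-1 -8 -44 0 0 0 0" --pt "-1 -8 -44 -25 0 0 0" --pt "-1 -7 -23 -25 0 0 0" --pt "-1 0 0 0 0 0 0" --pt "-1 0 0 0 0 0 0"

```text
time: 47.8
tool_pos: [0.4928, -0.1959, 0.1448]
orientation: [-1.731, -2.62, -0.0]
wrist_force: [0.2, -0.2, -0.3]
grip_width: 0.998
grip_force: 0.0
```

```bash
python3 st.py 492.6 -196.5 75 23.4; python3 look.py 9 .052
```

```text
t 47.8 p [ 492.8 -195.9  144.8] close axis 23.1 tilt 0.05 zax [-0.001  0.001 -1.   ] F [ 0.2 -0.2 -0.3] grip 84.9 0.0 q7 0.83
d [ -0.2  -0.6 -69.8] turn 0.3
top
 carrier frame@12: [2.5 3.4]  @z world [491.  148.4] d 59.1
 carrier frame@12: [85.7 49.7]  @z world [568.1 199.1] d 34.7
side
[ 492.2 -196.7] d 40.1 [40. 37.] 24 [124  73  37]
 carrier frame@12: [12.9 32.4]  @z world [488.9 147.2] d 84.3
 carrier frame@12: [-7.3 98.2]  @z world [465.1 208.3] d 27.1
 carrier frame@12: [82.5 51.6]  @z world [553.7 170.3] d 34.5
```

Call:
step_arm --pt "-1 -0.2 -0.6 -30 0 0 0" --pt "-1 0 0 -39 0 0 0" --pt "-1 0 0 0 0 0 0" --pt "0 0 0 0 0 0 0" --pt "0.5 0 0 0 0 0 0" --pt "1 0 0 0 0 0 0" --pt "1 0 0 0 0 0 0" --pt "1 0 0 0 0 0 0" --pt "1 0 0 0 0 0 0"

```text
time: 48.8
tool_pos: [0.4935, -0.1964, 0.0776]
orientation: [1.729, 2.621, 0.002]
wrist_force: [-2.4, 2.1, 19.2]
grip_width: 0.359
grip_force: 58.4
```

```bash
python3 st.py 572.5 207.8 88 4.2
```

```text
t 48.8 p [ 493.5 -196.4   77.6] close axis 23.2 tilt 0.12 zax [ 0.002 -0.    -1.   ] F [-2.4  2.1 19.2] grip 30.5 58.4 q7 0.85
d [ 79.  404.2  10.4] turn -19.0
```

Call:
step_arm --pt "1 0 0 20 0 0 0" --pt "1 0 0 45 0 0 0" --pt "1 0 0 45 0 0 0" --pt "1 5 18 10 0 0 -3" --pt "1 8 36 0 0 0 -4" --pt "1 9 43 0 0 0 -4" --pt "1 9 43 0 0 0 -4" --pt "1 9 43 0 0 0 -4" --pt "1 9 43 0 0 0 0" --pt "1 9 43 0 0 0 0" --pt "1 9 43 0 0 0 0" --pt "1 9 43 0 0 0 0"

```text
time: 50.0
tool_pos: [0.5689, 0.1606, 0.1968]
orientation: [2.139, 2.3, 0.002]
wrist_force: [0.8, -0.7, 0.6]
grip_width: 0.358
grip_force: 60.7
```

Call:
step_arm --pt "1 3 36 0 0 0 0" --pt "1 0 13 0 0 0 0" --pt "1 0 0 -20 0 0 0" --pt "1 0 0 -30 0 0 0" --pt "1 0 0 -30 0 0 0" --pt "1 0 0 -15 0 0 0" --pt "1 0 0 0 0 0 0" --pt "1 0 0 0 0 0 0"

```text
time: 50.8
tool_pos: [0.5723, 0.2074, 0.1021]
orientation: [2.14, 2.3, 0.001]
wrist_force: [-0.0, 0.4, -0.5]
grip_width: 0.358
grip_force: 60.7
```

```bash
python3 st.py 572.5 207.8 89.6 4.2
```

```text
t 50.8 p [572.3 207.4 102.1] close axis 4.1 tilt 0.06 zax [ 0.001  0.    -1.   ] F [-0.   0.4 -0.5] grip 30.4 60.7 q7 -0.11
d [  0.2   0.4 -12.5] turn 0.1
```

Call:
step_arm --pt "1 0.2 0.4 -8 0 0 0" --pt "1 0 0 -4 0 0 0" --pt "1 0 0 -1 0 0 0" --pt "1 0 0 0 0 0 0" --pt "0 0 0 0.5 0 0 0" --pt "-0.4 0 0 0 0 0 0" --pt "-0.4 0 0 0 0 0 0" --pt "-0.4 0 0 40 0 0 0" --pt "-0.4 0 0 50 0 0 0" --pt "-1 0 -36 15 0 0 0" --pt "-1 -3 -44 0 0 0 0" --pt "-1 -3 -44 0 0 0 0"

```text
time: 52.0
tool_pos: [0.5659, 0.083, 0.1941]
orientation: [2.138, 2.301, 0.002]
wrist_force: [0.9, 0.1, -0.4]
grip_width: 1.002
grip_force: 0.0
```

Call:
step_arm --pt "-1 -3 -46 0 0 0 0" --pt "-1 -3 -46 0 0 0 0" --pt "-1 -3 -46 0 0 0 0" --pt "-1 -3 -46 0 0 0 0" --pt "-1 -3 -46 0 0 0 0" --pt "-1 -3 -46 0 0 0 0" --pt "-1 -3 -46 0 0 0 0" --pt "-1 -3 -46 0 0 0 0" --pt "-1 -3 -46 0 0 0 0" --pt "-1 -3 -46 0 0 0 0" --pt "-1 0 0 0 0 0 0"

```text
time: 53.1
tool_pos: [0.5334, -0.3828, 0.1934]
orientation: [2.146, 2.292, -0.005]
wrist_force: [-0.5, 0.2, -0.6]
grip_width: 0.999
grip_force: 0.0
```

```bash
python3 st.py; python3 - <<'E'
from h import *
for n in("top","side"):
    im=grab_frame(n); cv2.imwrite(f"pics/{n}10.png",im[:,:,::-1])
# expected outlines: discs' faces and blocks' faces from the commanded places
im=cv2.imread("pics/top10.png"); im2=cv2.imread("pics/side10.png")
a=cv2.resize(im[165:245,165:285],(600,400),interpolation=2);b=cv2.resize(im2[120:210,180:300],(533,400),interpolation=2)
cv2.imwrite("pics/c7.png",np.vstack([cv2.resize(a,(450,300)),cv2.resize(b,(400,300))[:, :].copy() if 0 else cv2.resize(b,(450,300))]))
E
```

```text
t 53.1 p [ 533.4 -382.8  193.4] close axis 3.8 tilt 0.2 zax [-0.001 -0.003 -1.   ] F [-0.5  0.2 -0.6] grip 84.9 0.0 q7 0.79
```

View pics/c7.png

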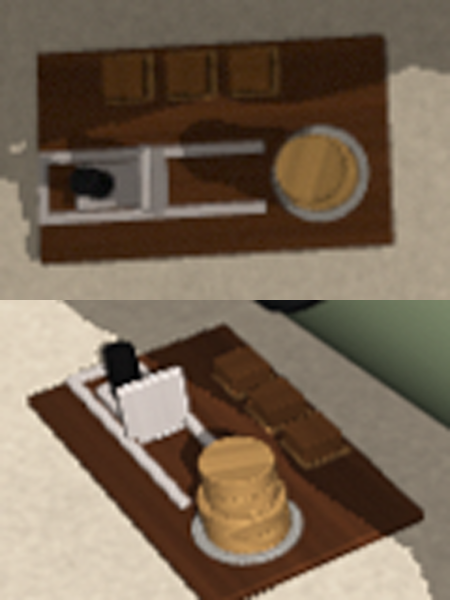

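Call:
step_arm --pt "-1 -3 40 0 0 0 0" --pt "-1 -3.5 45 0 0 0 0" --pt "-1 -3.5 45 0 0 0 0" --pt "-1 -3.5 45 0 0 0 0" --pt "-1 -3.5 45 0 0 0 0" --pt "-1 -3.5 45 0 0 0 0" --pt "-1 -3.5 45 0 0 0 0" --pt "-1 -3.5 45 0 0 0 0" --pt "-1 -3.5 45 0 0 0 0" --pt "-1 -3.5 45 0 0 0 0" --pt "-1 -3.5 45 0 0 0 0" --pt "-1 -3.5 45 0 0 0 0"

```text
time: 54.4
tool_pos: [0.4933, 0.1621, 0.1936]
orientation: [-2.137, -2.302, -0.001]
wrist_force: [1.2, -0.8, 0.5]
grip_width: 1.0
grip_force: 0.0
```

Call:
step_arm --pt "-1 -3.5 45 0 0 0 0" --pt "-1 -3.5 45 0 0 0 0" --pt "-1 -3.5 45 0 0 0 0" --pt "-1 -3 40 0 0 0 0" --pt "-1 0 0 0 0 0 0" --pt "-1 0 0 0 0 0 0"

```text
time: 55.0
tool_pos: [0.4796, 0.3355, 0.1932]
orientation: [-2.135, -2.304, 0.001]
wrist_force: [1.2, -1.2, 0.1]
grip_width: 1.0
grip_force: 0.0
```

```bash
python3 st.py 478.5 323 112 4.2
```

```text
t 55.0 p [479.6 335.5 193.2] close axis 4.3 tilt 0.03 zax [-0. -0. -1.] F [ 1.2 -1.2  0.1] grip 85.0 0.0 q7 -0.4
d [ -1.1 -12.5 -81.2] turn -0.1
```

Call:
step_arm --pt "-1 -1.1 -12.5 -20 0 0 0" --pt "-1 0 0 -35 0 0 0" --pt "-1 0 0 -26 0 0 0" --pt "-1 0 0 0 0 0 0" --pt "0 0 0 0 0 0 0" --pt "1 0 0 0 0 0 0" --pt "1 0 0 0 0 0 0" --pt "1 0 0 0 0 0 0" --pt "1 0 0 0 0 0 0" --pt "1 0 0 0 0 0 0"

```text
time: 56.0
tool_pos: [0.4797, 0.3218, 0.1135]
orientation: [-2.139, -2.3, -0.001]
wrist_force: [-7.2, -1.5, 15.2]
grip_width: 0.265
grip_force: 58.0
```

```bash
python3 st.py 484.5 243 112 4.2
```

```text
t 56.0 p [479.7 321.8 113.5] close axis 4.2 tilt 0.05 zax [-0.     0.001 -1.   ] F [-7.2 -1.5 15.2] grip 22.5 58.0 q7 -0.35
d [  4.8 -78.8  -1.5] turn 0.0
```

Call:
step_arm --pt "1 0.3 -5 0 0 0 0" --pt "1 0.8 -10 0 0 0 0" --pt "1 0.8 -11 0 0 0 0" --pt "1 0.8 -11 0 0 0 0" --pt "1 0.8 -11 0 0 0 0" --pt "1 0.8 -11 0 0 0 0" --pt "1 0.5 -7 0 0 0 0" --pt "1 0.3 -5 0 0 0 0" --pt "1 0.2 -3 0 0 0 0" --pt "1 0 0 0 0 0 0" --pt "1 0 0 0 0 0 0"

```text
time: 57.1
tool_pos: [0.4852, 0.2474, 0.1135]
orientation: [-2.139, -2.3, -0.001]
wrist_force: [-5.7, -3.7, 16.1]
grip_width: 0.263
grip_force: 58.2
```

Call:
step_arm --pt "1 0.2 -2 0 0 0 0" --pt "1 0.2 -2 0 0 0 0" --pt "1 0.2 -2 0 0 0 0" --pt "1 0.1 -2 0 0 0 0" --pt "1 0 0 0 0 0 0"

```text
time: 57.6
tool_pos: [0.4855, 0.2417, 0.1135]
orientation: [-2.136, -2.301, -0.004]
wrist_force: [-7.1, 11.3, 13.6]
grip_width: 0.258
grip_force: 58.2
```

```bash
python3 st.py 484.5 243 112 4.2
```

```text
t 57.6 p [485.5 241.7 113.5] close axis 4.3 tilt 0.19 zax [ 0.     0.003 -1.   ] F [-7.1 11.3 13.6] grip 22.0 58.2 q7 -0.22
d [-1.   1.3 -1.5] turn -0.1
```

Call:
step_arm --pt "1 0.1 -2 0 0 0 0" --pt "1 0.1 -2 0 0 0 0" --pt "1 0 0 0 0 0 0" --pt "1 0 0 0 0 0 0"

```text
time: 58.0
tool_pos: [0.4855, 0.2411, 0.1137]
orientation: [-2.131, -2.302, -0.009]
wrist_force: [-8.5, 30.2, 7.2]
grip_width: 0.26
grip_force: 58.5
```

Hard against the end stop (30 N). Ease off, release and retreat.

Call:
step_arm --pt "1 0 4 0 0 0 0" --pt "1 0 0 0 0 0 0" --pt "0 0 0 0 0 0 0" --pt "-1 0 0 0 0 0 0" --pt "-1 0 0 0 0 0 0" --pt "-1 0 0 0 0 0 0" --pt "-1 0 0 40 0 0 0" --pt "-1 0 0 50 0 0 0" --pt "-1 0 0 20 0 0 0" --pt "-1 0 -45 0 0 0 0" --pt "-1 0 -45 0 0 0 0" --pt "-1 0 -45 0 0 0 0"

```text
time: 59.2
tool_pos: [0.4859, 0.103, 0.2227]
orientation: [2.138, 2.301, 0.001]
wrist_force: [0.8, -0.9, -0.6]
grip_width: 0.998
grip_force: 0.0
```

Call:
step_arm --pt "-1 4 -46 0 0 0 0" --pt "-1 4 -46 0 0 0 0" --pt "-1 4 -46 0 0 0 0" --pt "-1 4 -46 0 0 0 0" --pt "-1 4 -46 0 0 0 0" --pt "-1 4 -46 0 0 0 0" --pt "-1 4 -46 0 0 0 0" --pt "-1 4 -46 0 0 0 0" --pt "-1 4 -46 0 0 0 0" --pt "-1 4 -46 0 0 0 0" --pt "-1 0 0 0 0 0 0" --pt "-1 0 0 0 0 0 0"

```text
time: 60.4
tool_pos: [0.5254, -0.3566, 0.222]
orientation: [-2.142, -2.298, 0.0]
wrist_force: [0.3, 1.6, 0.6]
grip_width: 0.996
grip_force: 0.0
```

```bash
python3 st.py; python3 - <<'E'
from h import *
for n in("top","side"):
    im=grab_frame(n); cv2.imwrite(f"pics/{n}11.png",im[:,:,::-1])
im=cv2.imread("pics/top11.png"); im2=cv2.imread("pics/side11.png")
a=cv2.resize(im[165:245,165:285],(450,300),interpolation=2);b=cv2.resize(im2[120:210,180:300],(400,300),interpolation=2)
cv2.imwrite("pics/c8.png",np.vstack([a,cv2.resize(b,(450,300))]))
E
```

```text
t 60.4 p [ 525.4 -356.6  222. ] close axis 4.0 tilt 0.04 zax [-0.001  0.    -1.   ] F [0.3 1.6 0.6] grip 84.6 0.0 q7 0.78
```

View pics/c8.png

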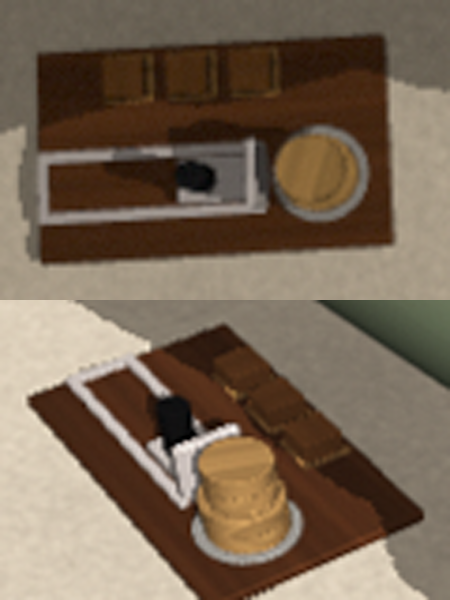

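The pictures show the stop home beside a neat centred pile (top-view crop: upright about (262,175), pile (315,172)) and a block on each of the three marks.

```bash
python3 -c "
from workcell import *
print(hand_in())"
```

```text
the job is handed in; nothing more can be done
None
```

The job is handed in after about 60 s: I opened the stop, piled the four panels present on the plate (two large, then two medium; there was no small one), set the three blocks on the three marks, and slid the stop home. I also brushed the middle block a centimetre or two before picking it up; it now sits on its mark.

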